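Put the stacked sharpening kit back on its rests

TASK

The sharpening and finishing kit was left in one stack on the bench. Take it apart from the top down, one thing at a time, and set each back on its own wooden rest: the wax tin in the middle of the round dish, and the steel block, the cork block and the sharpening stone each flat, lengthwise and centred between the end stops of the rest whose length fits it (shortest, middle, longest). Set things down and let go there; do not drop anything or knock it off the stack.

Things in the scene. Friction and masses are not known exactly. Their poses are not given: they have to be found in the camera images.
- tin_center (a point): closed round metal tin of wax, 44 mm across, 22 mm high, paper disc on its lid, about 70 g; at the start it stands on top of the stack, on the steel block, about 87 mm above the bench. The point is its centre, half-way up; z is its axis, up.
- block_center (a point): bright steel set-up block with small drilled holes, 75 x 50 x 25 mm (length, width, height), about 0.5 kg; third up in the stack, on the cork block. The point is its centre; x along its 75 mm length, z up.
- cork_center (a point): plain cork sanding block, 110 x 56 x 34 mm, about 80 g; second in the stack, on the stone. The point is its centre; x along its 110 mm length, z up.
- stone_center (a point): grey two-layer sharpening stone, 150 x 62 x 28 mm, about 0.6 kg; bottom of the stack, lying on the bench. The point is its centre; x along its 150 mm length, z up. The things in the stack lie roughly parallel and centred on one another (within some 5 mm and 0.1 rad each); nothing is fastened.
- rest_long_floor (a point): one of three flat dark-wood rests fixed to the bench: a base 186 x 76 mm, 8 mm thick, with a stop across each end (8 mm thick, standing 5 mm above the base's top, 170 mm clear between the two); its long sides are open. This is the longest of the three. The point is the centre of the base's top face (8 mm above the bench); x runs along it from stop to stop, z up.
- rest_middle_floor (a point): one of three flat dark-wood rests fixed to the bench: a base 146 x 70 mm, 8 mm thick, with a stop across each end (8 mm thick, standing 5 mm above the base's top, 130 mm clear between the two); its long sides are open. This is the middle one in length of the three. The point is the centre of the base's top face (8 mm above the bench); x runs along it from stop to stop, z up.
- rest_short_floor (a point): one of three flat dark-wood rests fixed to the bench: a base 111 x 64 mm, 8 mm thick, with a stop across each end (8 mm thick, standing 5 mm above the base's top, 95 mm clear between the two); its long sides are open. This is the shortest of the three. The point is the centre of the base's top face (8 mm above the bench); x runs along it from stop to stop, z up.
- rest_round_floor (a point): shallow round dark-wood dish fixed to the bench, 80 mm across outside, floor 8 mm thick, with a rim 6 mm thick that stands 4 mm above the floor and is 68 mm across inside. The point is the centre of its floor (8 mm above the bench); z up.
Things that resemble listed ones, but are neither listed nor needed, are in the scene too. Leave any red look-alike of the part that bears block_center alone.

How it is judged:
By the outcome, as a careful person would: the job done as asked, in the order asked, and still so for the second after the job is handed in, with the robot touching nothing.
It also fails if it takes over 128 s, if anything falls off the work surface, if the arm or the gripper's body presses on something with over 40 N, if the wrist force passes 120 N, or if a joint passes its speed limit or range.

ROBOT

A 7-joint arm with a two-finger parallel gripper is mounted at the origin on the work surface. World frame = base frame: x ahead of the robot, y to its left, z up, the work surface at z = 0. Lengths are in m, angles in rad, forces in N, time in s.
With the tool pointing down it reaches from about 0.425 to 1.025 m from the base axis. Payload 3.6 kg.
Tool frame: the origin (TCP) lies on the mounting face of the last link; the fingertips stand 173 mm ahead of it and the grasp point (between the pads) lies 155 mm ahead of it; z points along the fingers, x is the direction in which the jaws open and shut, and the axes are right-handed (so a half turn about z gives the same grasp; the last joint's range is limited). The gripper opens to 85 mm and grips with 20 to 120 N. Pads are 22 mm wide; open, the fingers measure 114 mm over their backs; the gripper's body (76 mm by 85 mm) begins 54 mm behind the grasp point. The pads swing forward as they close: fully open they stand 13 mm farther back than shut.
Start: joints at [-1.3, 0.591, 0.048, 1.609, -0.033, 0.943, -0.034], TCP at [0.259, 0.677, 0.405] pointing down, gripper open.
Joint ranges: [-2.69, 2.69], [-0.47, 2.24], [-1.27, 1.36], [0.19, 2.51], [-1.53, 4.68], [0.08, 2.07], [-3.09, 3.09]. Speed limits (rad/s): [2.57, 2.57, 3.14, 3.14, 3.14, 3.14, 3.14].

INTERFACE

Orientations are given as a rotation vector (axis times angle).
In Python, from bench import robot, vision gives the robot as it stands.
- The arm moves only by the tool servo_tool, never from a script. Its argument "motion" is a list of rows, each an object with "offset": the shift along the tool's x, y, z in m, a list of three; "turn": the turn, a rotation vector about the tool's x, y, z in rad, a list of three; "jaw": the gripper's target within -1 to 1 (fully open at 1, half-way at 0, shut at -1). A call has 1 to 12 rows; each row is the pose to reach, as a shift and turn from the pose commanded when the call began, along the tool's axes at that moment; what a row does not reach only later rows make up. A row lasts 1/12 s, in which the tool goes at most 41.7 mm and 7.16 degrees, less where a joint would pass 70% of its speed; a pose out of reach is approached as far as the arm can. A call with a gripper value outside its range is refused whole. The fingers move at their own pace and stop on an object; the grip force is fixed at half the most. Time passes only in rows, so rows that repeat a pose let the fingers close. It gives the time, the measured TCP pose, the force and the opening at its end, in the units of the state.
- robot.read_state(): the state, without advancing time (a new reading comes with each control period).
- vision.read_camera(name): name is "scene" or "top" or "wrist"; returns a dict with "color" (400x640x3 uint8, red, green, blue), "range_z" (400x640 float32, m along the optical axis (not along the pixel's ray), 0 where there is no reading), "K" (3x3 intrinsics, pixels), "world_from_camera" (4x4, takes a point from camera to world coordinates); the wrist camera has in their place "mount" (4x4, takes a point from camera to tool coordinates, whose origin is the TCP and whose axes are the tool frame's). Camera axes: x right, y down, z forward; pixel columns grow to the right and rows downward; lengths in m; the calibration is good to about 2 mm. A picture is of the moment at which its call begins: read the wrist's pose just before it.
- robot.sign_off(): hands the job in, once; it reports no verdict.
The state is a dict: "clock": time; "joints": joint angles; "qvel": joint speeds; "tau": joint torques, N m; "ee_pos": TCP position; "eef_rot": TCP orientation; "wrist_force": force on the tool from outside, world axes, zero at the start; "ft_torque": the same for the moment, N m; "opening": finger opening in m.
Only numpy, scipy, OpenCV 4.12 (cv2) and the standard library are available. Lean on these libraries where they do the work, as an engineer would, in place of code of your own. Each camera call takes 0.05 s, during which the arm holds its last target.

## Working session

There is one attempt and no reset: what is moved stays moved. The work goes in short steps, Python scripts to look and compute and a tool call to move; the robot and the scene stay as the last step left them, time stands still between calls to the robot, and variables do not carry over. Pictures are saved under pics/ and viewed, and the job is handed in when it is done.

Besides the shell and the picture viewer there is one more tool, called after ">>>" as name(argument=value, ...) on one line, values as JSON. servo_tool: Moves the arm, as the interface text tells. Its arguments: {"type":"object","properties":{"motion":{"type":"array","items":{"type":"object","properties":{"offset":{"type":"array","items":{"type":"number"}},"turn":{"type":"array","items":{"type":"number"}},"jaw":{"type":"number"}}}}},"required":["motion"]}

```bash
ls; mkdir -p pics; python3 - <<'E'
from bench import robot, vision
import cv2
s=robot.read_state(); print(s)
for n in ["scene","top","wrist"]:
    c=vision.read_camera(n)
    cv2.imwrite(f"pics/{n}0.png",c["color"][:,:,::-1])
    print(n,c["K"].tolist(),(c.get("world_from_camera") if "world_from_camera" in c else c["mount"]).round(4).tolist())
E
```

```text
pics
{'clock': 0.0, 'joints': array([-1.29946024,  0.59209948,  0.04830414,  1.60983188, -0.03328914,
        0.94268903, -0.03368246]), 'qvel': array([ 5.51020554e-04,  1.75477459e-03,  4.06104822e-04, -8.80654166e-05,
       -5.37336044e-04, -7.65536265e-04,  1.70338204e-03]), 'tau': array([ 5.33777929e-04, -5.48699462e+01,  1.54624745e+00, -1.98121333e+01,
        9.27510584e-03,  8.64730566e-03, -1.13770412e-05]), 'ee_pos': array([0.2584964 , 0.6768787 , 0.40355121]), 'eef_rot': array([ 2.58635104,  1.78094809, -0.00274841]), 'wrist_force': array([ 0.55222082, -0.13870063, -0.10062913]), 'ft_torque': array([-0.02281884,  0.02000664,  0.00802975]), 'opening': 0.08543974226030408}
scene [[461.88899816645, 0.0, 313.1337689657049], [0.0, 461.88899816645, 195.75249246847775], [0.0, 0.0, 1.0]] [[-0.6526, 0.5149, -0.5559, 1.1084], [0.7574, 0.423, -0.4974, 0.5474], [-0.0209, -0.7456, -0.6661, 0.8072], [0.0, 0.0, 0.0, 1.0]]
top [[511.01268892745554, 0.0, 318.00667890257796], [0.0, 511.01268892745554, 187.19377115068892], [0.0, 0.0, 1.0]] [[-0.013, -0.9904, 0.1377, 0.3265], [-0.9998, 0.0111, -0.0148, 0.0162], [0.0131, -0.1379, -0.9904, 1.5062], [0.0, 0.0, 0.0, 1.0]]
wrist [[308.24095563814427, 0.0, 322.8907643887305], [0.0, 308.24095563814427, 201.39430393548574], [0.0, 0.0, 1.0]] [[1.0, -0.0019, 0.0004, 0.001], [0.0017, 0.9546, 0.2978, -0.0745], [-0.0009, -0.2978, 0.9546, 0.0306], [0.0, 0.0, 0.0, 1.0]]
```

View pics/scene0.png

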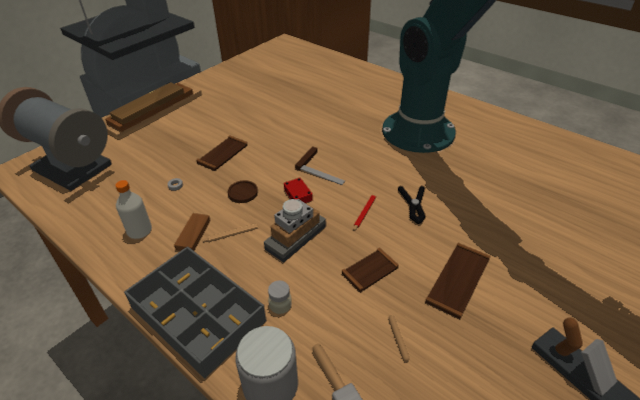

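View pics/top0.png

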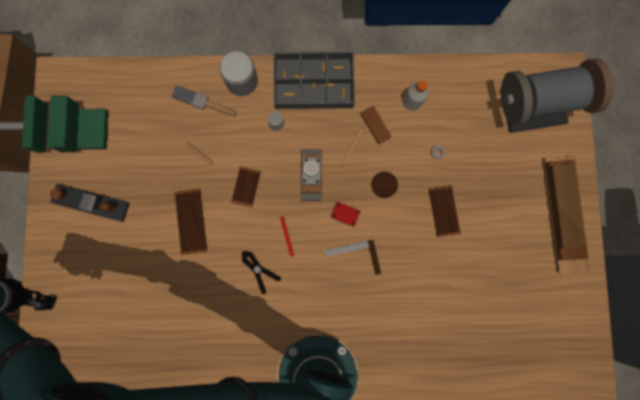

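View pics/wrist0.png

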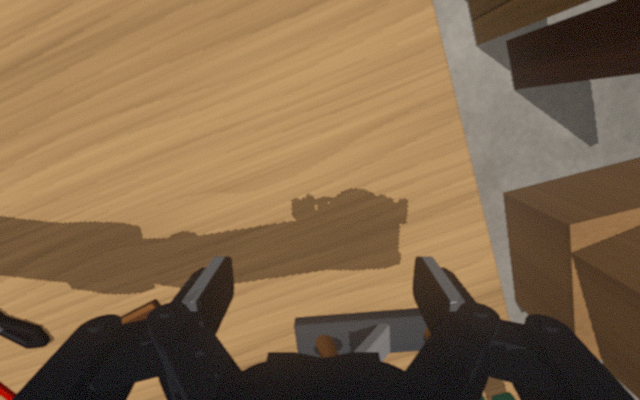

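```bash
cat > h.py <<'E'
import numpy as np, cv2
from scipy.spatial.transform import Rotation as Ro
from bench import robot, vision
def cam(name):
    s=robot.read_state(); c=vision.read_camera(name)
    if "mount" in c:
        T=np.eye(4);T[:3,:3]=Ro.from_rotvec(s["eef_rot"]).as_matrix();T[:3,3]=s["ee_pos"]
        c["T"]=T@c["mount"]
    else: c["T"]=c["world_from_camera"]
    return c
def ray(c,uv):
    uv=np.atleast_2d(np.asarray(uv,float)); K=c["K"]
    d=np.c_[(uv[:,0]-K[0,2])/K[0,0],(uv[:,1]-K[1,2])/K[1,1],np.ones(len(uv))]
    return c["T"][:3,3], d@c["T"][:3,:3].T
def plane(c,uv,z):
    o,d=ray(c,uv); t=(z-o[2])/d[:,2]; return o+d*t[:,None]
def proj(c,p):
    p=np.atleast_2d(p); Ti=np.linalg.inv(c["T"]); q=p@Ti[:3,:3].T+Ti[:3,3]; q=q@c["K"].T; return q[:,:2]/q[:,2:]
def cloud(c):
    v,u=np.mgrid[0:400,0:640]; z=c["range_z"]; o,d=ray(c,np.c_[u.ravel(),v.ravel()]); P=o+d*z.reshape(-1,1); P[z.ravel()==0]=np.nan
    return P.reshape(400,640,3)
def tri(cs,uvs):
    A=np.zeros((3,3));b=np.zeros(3)
    for c,uv in zip(cs,uvs):
        o,d=ray(c,uv); d=d[0]/np.linalg.norm(d[0]); M=np.eye(3)-np.outer(d,d); A+=M;b+=M@o
    return np.linalg.solve(A,b)
def move(target_grasp,yaw,L=0.155,cmd=None):
    """target: world grasp pt, yaw = world angle of tool x. returns tool offset, turn"""
    s=robot.read_state(); R=Ro.from_rotvec(s["eef_rot"]); 
    xs=[np.cos(yaw),np.sin(yaw),0]; zs=[0,0,-1]; ys=np.cross(zs,xs)
    Rt=Ro.from_matrix(np.c_[xs,ys,zs]); p=np.array(target_grasp)+[0,0,L]
    off=R.inv().apply(p-s["ee_pos"]); turn=(R.inv()*Rt).as_rotvec()
    x=R.as_matrix()[:,0]
    print("clock %.2f tcp %s yaw %.3f tilt %.4f open %.4f F %s q7 %.2f"%(s["clock"],s["ee_pos"].round(4),np.arctan2(x[1],x[0]),np.arccos(-R.as_matrix()[2,2]),s["opening"],s["wrist_force"].round(1),s["joints"][6]))
    print("offset",off.round(4),"turn",turn.round(4))
E
python3 - <<'E'
from h import *
t=cam("top"); s=cam("scene")
np.savez("t0.npz",**t); np.savez("s0.npz",**s)
cr=t["color"][110:270,160:480,::-1]; cv2.imwrite("pics/topcrop.png",cv2.resize(cr,None,fx=2.5,fy=2.5,interpolation=cv2.INTER_CUBIC))
cr=s["color"][120:320,190:510,::-1]; cv2.imwrite("pics/scenecrop.png",cv2.resize(cr,None,fx=2.5,fy=2.5,interpolation=cv2.INTER_CUBIC))
hsv=cv2.cvtColor(t["color"],cv2.COLOR_RGB2HSV)
for uv in [(190,220),(246,186),(444,211),(376,124),(384,184),(311,165),(311,185),(311,197)]:
    P=cloud(t)[uv[1],uv[0]]; print(uv,hsv[uv[1],uv[0]],t["color"][uv[1],uv[0]],P.round(4))
E
```

```text
(190, 220) [ 11 168  56] [56 32 19] [0.4427 0.3708 0.002 ]
(246, 186) [ 10 167  61] [61 34 21] [0.5417 0.2073 0.0019]
(444, 211) [ 11 176  55] [55 31 17] [ 0.4603 -0.3787  0.0021]
(376, 124) [ 12 170  96] [96 58 32] [ 0.724  -0.183   0.0133]
(384, 184) [ 11 166  60] [60 35 21] [ 0.5429 -0.2029  0.0033]
(311, 165) [ 13  45 153] [153 138 126] [0.583  0.0139 0.1108]
(311, 185) [ 13 119 101] [101  75  54] [0.5346 0.0145 0.057 ]
(311, 197) [18 37 90] [90 85 77] [0.5039 0.0148 0.0245]
```

View pics/topcrop.png

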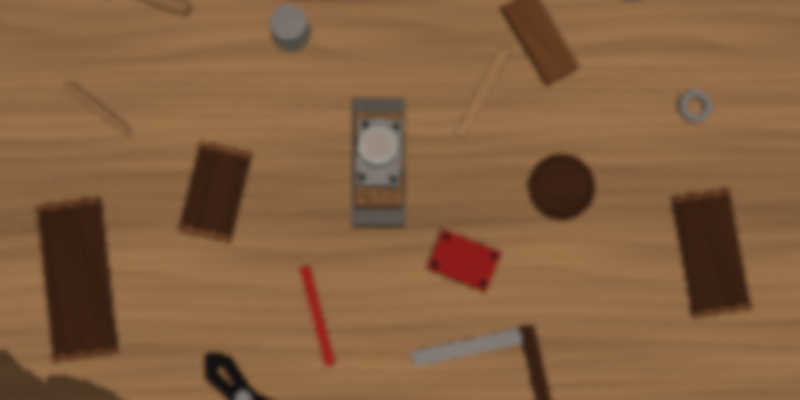

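View pics/scenecrop.png

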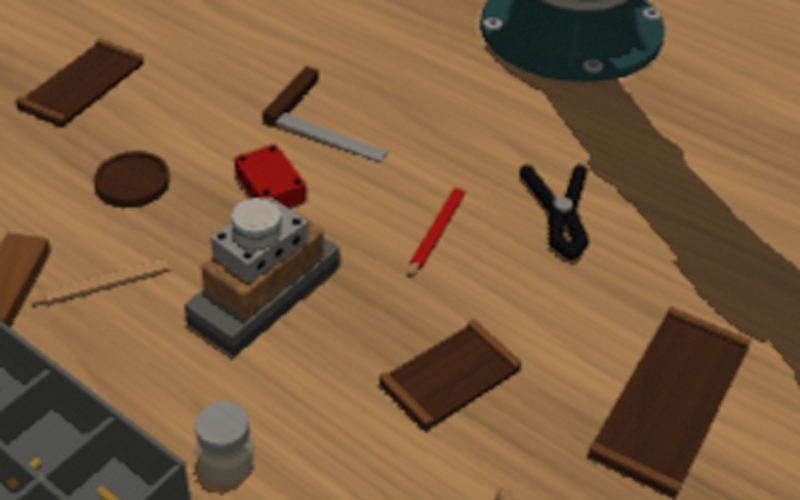

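```bash
cat >> h.py <<'E'
def dark(c,vmax=80,smin=110):
    h=cv2.cvtColor(c["color"],cv2.COLOR_RGB2HSV); return ((h[:,:,2]<vmax)&(h[:,:,1]>smin)&((h[:,:,0]<20)))
def load(f):
    return dict(np.load(f))
def rectw(c,mask,seed,z,win=None):
    n,l,st,ce=cv2.connectedComponentsWithStats(mask.astype(np.uint8)); k=l[seed[1],seed[0]]
    m=(l==k).astype(np.uint8); ct=max(cv2.findContours(m,cv2.RETR_EXTERNAL,cv2.CHAIN_APPROX_NONE)[0],key=cv2.contourArea)[:,0,:]
    P=plane(c,ct,z)[:,:2]; r=cv2.minAreaRect((P*1000).astype(np.float32)); b=cv2.boxPoints(r)
    e1=b[1]-b[0];e2=b[2]-b[1]; e=e1 if np.linalg.norm(e1)>np.linalg.norm(e2) else e2
    M=cv2.moments(m,True); cp=plane(c,[M["m10"]/M["m00"],M["m01"]/M["m00"]],z)[0]
    yaw=np.arctan2(e[1],e[0])%np.pi
    return np.array(r[0]),sorted(np.array(r[1]).round(1)),yaw,cp,m
E
python3 - <<'E'
from h import *
t=load("t0.npz");s=load("s0.npz")
for nm,ts,ss in [("long",(190,220),(458,280)),("short",(246,186),(370,270)),("mid",(444,211),(222,153)),("round",(384,184),(243,191))]:
  for c,sd in((t,ts),(s,ss)):
    for vm in (75,85):
      r=rectw(c,dark(c,vm),sd,0.009); print(nm,vm,r[0].round(1),r[1],round(r[2],3),r[3].round(4))
E
```

```text
long 75 [438.8 367.7] [np.float64(72.1), np.float64(170.9)] 0.125 [0.4384 0.3677 0.009 ]
long 85 [438.8 367.9] [np.float64(74.8), np.float64(176.2)] 0.132 [0.4388 0.3674 0.009 ]
long 75 [439.2 364.7] [np.float64(73.8), np.float64(170.5)] 0.13 [0.445  0.3661 0.009 ]
long 85 [439.1 364.7] [np.float64(75.3), np.float64(171.9)] 0.13 [0.4452 0.3661 0.009 ]
short 75 [540.8 206.8] [np.float64(59.5), np.float64(93.2)] 2.908 [0.5403 0.2071 0.009 ]
short 85 [540.5 207.1] [np.float64(61.6), np.float64(96.4)] 2.902 [0.5401 0.2072 0.009 ]
short 75 [549.1 205. ] [np.float64(66.3), np.float64(112.1)] 2.917 [0.5481 0.2072 0.009 ]
short 85 [549.2 205.4] [np.float64(66.4), np.float64(112.5)] 2.909 [0.5494 0.2066 0.009 ]
mid 75 [ 460.3 -375.7] [np.float64(67.4), np.float64(130.9)] 0.139 [ 0.4603 -0.3759  0.009 ]
mid 85 [ 460.8 -375.8] [np.float64(68.2), np.float64(135.2)] 0.135 [ 0.4607 -0.3757  0.009 ]
mid 75 [ 469.6 -376. ] [np.float64(73.2), np.float64(150.3)] 0.133 [ 0.4695 -0.3753  0.009 ]
mid 85 [ 469.1 -377.3] [np.float64(76.7), np.float64(151.2)] 0.143 [ 0.47   -0.3753  0.009 ]
round 75 [ 540.8 -202.1] [np.float64(71.4), np.float64(75.0)] 3.114 [ 0.5409 -0.2024  0.009 ]
round 85 [ 540.8 -202.1] [np.float64(73.2), np.float64(74.7)] 2.337 [ 0.5408 -0.2023  0.009 ]
round 75 [ 548.1 -205.2] [np.float64(73.9), np.float64(86.5)] 0.803 [ 0.5489 -0.2038  0.009 ]
round 85 [ 547.2 -204.5] [np.float64(78.0), np.float64(84.0)] 0.688 [ 0.5487 -0.2039  0.009 ]
```

```bash
python3 - <<'E'
from h import *
move([0.42,0.30,0.205],1.65)
E
```

```text
clock 0.25 tcp [0.2585 0.6771 0.4041] yaw 1.206 tilt 0.0010 open 0.0857 F [ 0.4 -0.7  0.2] q7 -0.03
offset [-0.2947  0.2853  0.0445] turn [-1.000e-04  1.000e-03 -4.439e-01]
```

>>> servo_tool(motion=[{"offset": [-0.295, 0.285, 0.044], "turn": [0, 0, -0.444], "jaw": 1}, {"offset": [-0.295, 0.285, 0.044], "turn": [0, 0, -0.444], "jaw": 1}, {"offset": [-0.295, 0.285, 0.044], "turn": [0, 0, -0.444], "jaw": 1}, {"offset": [-0.295, 0.285, 0.044], "turn": [0, 0, -0.444], "jaw": 1}, {"offset": [-0.295, 0.285, 0.044], "turn": [0, 0, -0.444], "jaw": 1}, {"offset": [-0.295, 0.285, 0.044], "turn": [0, 0, -0.444], "jaw": 1}, {"offset": [-0.295, 0.285, 0.044], "turn": [0, 0, -0.444], "jaw": 1}, {"offset": [-0.295, 0.285, 0.044], "turn": [0, 0, -0.444], "jaw": 1}, {"offset": [-0.295, 0.285, 0.044], "turn": [0, 0, -0.444], "jaw": 1}, {"offset": [-0.295, 0.285, 0.044], "turn": [0, 0, -0.444], "jaw": 1}, {"offset": [-0.295, 0.285, 0.044], "turn": [0, 0, -0.444], "jaw": 1}, {"offset": [-0.295, 0.285, 0.044], "turn": [0, 0, -0.444], "jaw": 1}])

```text
clock: 1.25
ee_pos: [0.4209, 0.2971, 0.3606]
eef_rot: [2.138, 2.3, -0.002]
wrist_force: [0.7, 0.6, -0.1]
opening: 0.0853
```

```bash
python3 - <<'E'
from h import *
w=cam("wrist"); np.savez("w1.npz",**w); cv2.imwrite("pics/w1.png",w["color"][:,:,::-1])
move([0.52,0.09,0.205],1.57)
print(proj(w,[[0.44,0.366,0.008],[0.545,0.206,0.008]]))
E
```

```text
clock 1.30 tcp [0.4202 0.2993 0.3608] yaw 1.648 tilt 0.0004 open 0.0854 F [-0.6  1.1 -0.9] q7 0.90
offset [-0.2164  0.0835  0.0008] turn [ 0.0003 -0.0003  0.0776]
[[384.72035137 199.40260124]
 [238.70132159 274.86252762]]
```

View pics/w1.png

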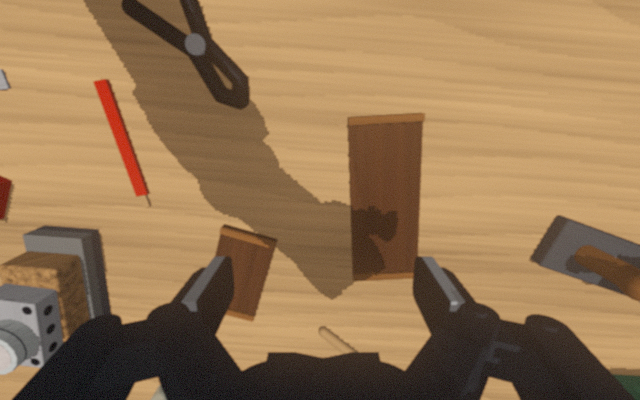

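>>> servo_tool(motion=[{"offset": [-0.216, 0.083, 0], "turn": [0, 0, 0.078], "jaw": 1}, {"offset": [-0.216, 0.083, 0], "turn": [0, 0, 0.078], "jaw": 1}, {"offset": [-0.216, 0.083, 0], "turn": [0, 0, 0.078], "jaw": 1}, {"offset": [-0.216, 0.083, 0], "turn": [0, 0, 0.078], "jaw": 1}, {"offset": [-0.216, 0.083, 0], "turn": [0, 0, 0.078], "jaw": 1}, {"offset": [-0.216, 0.083, 0], "turn": [0, 0, 0.078], "jaw": 1}, {"offset": [-0.216, 0.083, 0], "turn": [0, 0, 0.078], "jaw": 1}, {"offset": [-0.216, 0.083, 0], "turn": [0, 0, 0.078], "jaw": 1}, {"offset": [-0.216, 0.083, 0], "turn": [0, 0, 0.078], "jaw": 1}])

```text
clock: 2.05
ee_pos: [0.5193, 0.0937, 0.3608]
eef_rot: [-2.216, -2.226, -0.002]
wrist_force: [-0.3, -0.3, 0.6]
opening: 0.0853
```

```bash
python3 - <<'E'
from h import *
w=cam("wrist"); np.savez("w2.npz",**w); cv2.imwrite("pics/w2.png",w["color"][:,:,::-1])
move([0.49,0.014,0.205],1.57)
E
```

```text
clock 2.10 tcp [0.519  0.094  0.3607] yaw 1.576 tilt 0.0014 open 0.0856 F [ 0.8 -0.1 -0. ] q7 1.30
offset [-0.0798 -0.0295  0.0006] turn [-0.0002 -0.0014  0.0064]
```

View pics/w2.png

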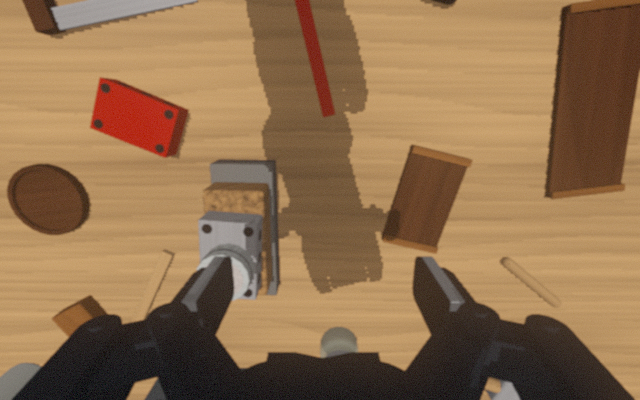

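```bash
python3 - <<'E'
from h import *
move([0.54,0.014,0.225],1.57)
E
```

```text
clock 2.10 tcp [0.519  0.094  0.3607] yaw 1.576 tilt 0.0014 open 0.0856 F [ 0.8 -0.1 -0. ] q7 1.30
offset [-0.0801  0.0205 -0.0194] turn [-0.0002 -0.0014  0.0064]
```

>>> servo_tool(motion=[{"offset": [-0.04, 0.01, -0.01], "turn": [0, 0, 0], "jaw": 1}, {"offset": [-0.08, 0.02, -0.02], "turn": [0, 0, 0], "jaw": 1}, {"offset": [-0.08, 0.02, -0.02], "turn": [0, 0, 0], "jaw": 1}, {"offset": [-0.08, 0.02, -0.02], "turn": [0, 0, 0], "jaw": 1}, {"offset": [-0.08, 0.02, -0.02], "turn": [0, 0, 0], "jaw": 1}, {"offset": [-0.08, 0.02, -0.02], "turn": [0, 0, 0], "jaw": 1}])

```text
clock: 2.6
ee_pos: [0.539, 0.014, 0.3804]
eef_rot: [-2.214, -2.226, -0.0]
wrist_force: [-0.3, 0.3, -1.1]
opening: 0.0851
```

```bash
python3 - <<'E'
from h import *
w=cam("wrist"); np.savez("w3.npz",**w); cv2.imwrite("pics/w3.png",w["color"][:,:,::-1])
cv2.imwrite("pics/w3c.png",cv2.resize(w["color"][100:290,210:430,::-1],None,fx=3,fy=3,interpolation=cv2.INTER_CUBIC))
move([0.56,0.014,0.225],1.57)
E
```

```text
clock 2.65 tcp [0.539  0.014  0.3803] yaw 1.577 tilt 0.0015 open 0.0855 F [-0.1  0.1  0.5] q7 1.46
offset [-0.0001  0.021   0.0003] turn [-0.0011 -0.0011  0.0065]
```

View pics/w3c.png

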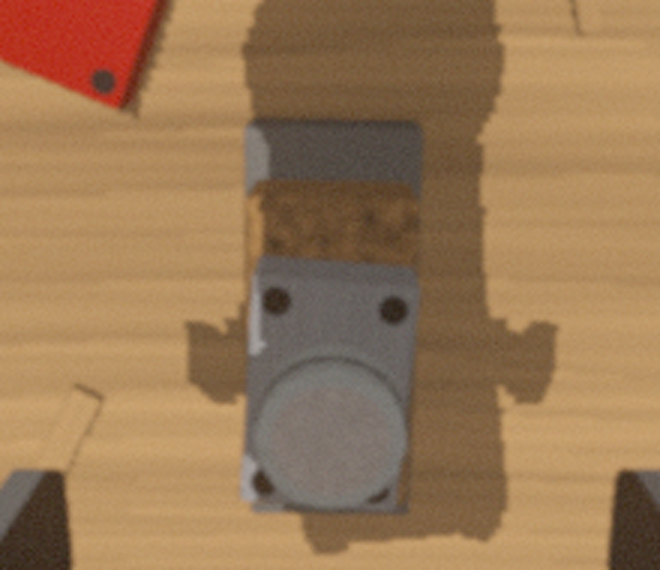

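View pics/w3.png

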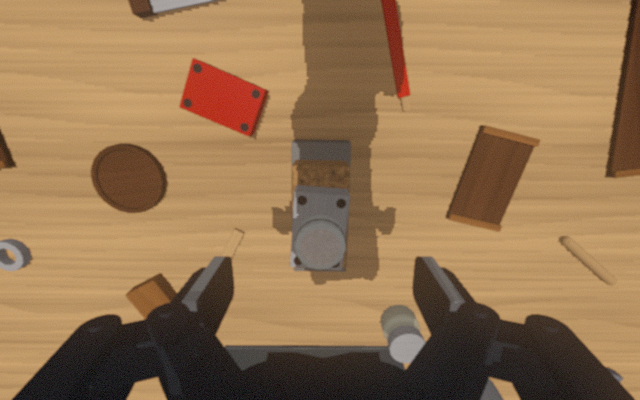

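```bash
python3 - <<'E'
from h import *
w=load("w3.npz"); t=load("t0.npz"); s=load("s0.npz"); w2=load("w2.npz")
def circ(c,box,f,rmin,rmax,p2=20):
    x0,y0,x1,y1=box; g=cv2.cvtColor(c["color"],cv2.COLOR_RGB2GRAY)[y0:y1,x0:x1]; g=cv2.resize(g,None,fx=f,fy=f,interpolation=cv2.INTER_CUBIC)
    h=cv2.HoughCircles(g,cv2.HOUGH_GRADIENT_ALT if 0 else cv2.HOUGH_GRADIENT,1.5,30,param1=80,param2=p2,minRadius=int(rmin*f),maxRadius=int(rmax*f))
    return None if h is None else [((a+.5)/f-.5+x0,(b+.5)/f-.5+y0,r/f) for a,b,r in h[0][:2]]
cw=circ(w,(285,205,360,280),5,21,29); ct=circ(t,(295,150,330,190),8,6,11); cs=circ(s,(275,190,312,225),8,8,13)
print(cw,ct,cs)
print("plane w3",plane(w,cw[0][:2],.109)); print("top",plane(t,ct[0][:2],.109)); print("tri w-top",tri([w,t],[cw[0][:2],ct[0][:2]]))
if cs: print("scene",plane(s,cs[0][:2],.109))
P=cloud(w); u,v=int(cw[0][0]),int(cw[0][1]); print(P[v-5:v+5,u-5:u+5].reshape(-1,3).mean(0))
for uv in [(320,150),(323,175),(320,193),(250,240)]: print(uv,P[uv[1],uv[0]])
E
```

```text
None None NoneTraceback (most recent call last):
  File "<stdin>", line 9, in <module>
TypeError: 'NoneType' object is not subscriptable
```

```bash
cat >> h.py <<'E'
def hmask(c,zlo,zhi,xy,r=0.12):
    P=cloud(c); d=np.hypot(P[:,:,0]-xy[0],P[:,:,1]-xy[1])
    m=((P[:,:,2]>zlo)&(P[:,:,2]<zhi)&(d<r)).astype(np.uint8)
    n,l,st,ce=cv2.connectedComponentsWithStats(m)
    if n<2: return m,None
    k=1+st[1:,4].argmax(); return (l==k).astype(np.uint8),P
E
python3 - <<'E'
from h import *
w=load("w3.npz"); t=load("t0.npz"); s=load("s0.npz")
P=cloud(w)
for uv in [(320,243),(320,150),(323,175),(320,193),(250,240)]: print(uv,P[uv[1]-2:uv[1]+3,uv[0]-2:uv[0]+3].reshape(-1,3).mean(0).round(4),P[uv[1]-2:uv[1]+3,uv[0]-2:uv[0]+3,2].std())
for n,c,in(("w",w),("t",t),("s",s)):
    m,_=hmask(c,.1,.13,(.58,.012),.08)
    ct=max(cv2.findContours(m,0,1)[0],key=cv2.contourArea); e=cv2.fitEllipse(ct); print(n,m.sum(),e, plane(c,e[0],.109).round(4), np.nanmedian(cloud(c)[m>0],0).round(4))
E
```

```text
(320, 243) [nan nan nan] nan
(320, 150) [0.5089 0.0119 0.0286] 0.0007850409713865001
(323, 175) [nan nan nan] nan
(320, 193) [0.5395 0.0123 0.0846] 0.0028850620884752123
(250, 240) [ 6.238e-01 -7.470e-02  3.000e-04] 0.0007225099813990419
w 2021 ((319.46954345703125, 243.85128784179688), (49.560401916503906, 50.173545837402344), 85.15482330322266) [[0.5778 0.0121 0.109 ]] [0.5774 0.0117 0.1094]
t 196 ((311.1532897949219, 168.1129150390625), (14.846713066101074, 15.021203994750977), 120.05317687988281) [[0.5745 0.0136 0.109 ]] [0.5746 0.0139 0.1076]
s 263 ((292.4359130859375, 206.80650329589844), (15.658085823059082, 19.551618576049805), 84.00589752197266) [[0.5827 0.0146 0.109 ]] [0.5815 0.0144 0.1089]
```

```bash
python3 - <<'E'
from h import *
w=load("w3.npz"); z=w["range_z"]; K=w["K"]; M=w["mount"]
v,u=np.mgrid[0:400,0:640]; d=np.stack([(u-K[0,2])/K[0,0]*z,(v-K[1,2])/K[1,1]*z,z],-1)@M[:3,:3].T+M[:3,3]
d[z==0]=np.nan
m=(z>0)&(z<.16)&(v<330)&((u<240)|(u>405))
Q=d[m]; print(len(Q)); 
for lo,hi in((-.08,0),(0,.08)):
    q=Q[(Q[:,0]>lo)&(Q[:,0]<hi)]; print(np.nanmax(q[:,2]), np.nanpercentile(q[:,2],[50,90,99])); 
    k=q[q[:,2]>np.nanpercentile(q[:,2],97)]; print(k.mean(0), k.min(0),k.max(0)); print("inner x",np.nanmin(abs(q[:,0])))
E
```

```text
9440
0.16072805851898397 [0.12493683 0.14928139 0.15790528]
[-0.0427424   0.00081597  0.15724653] [-0.04850613 -0.00922009  0.15525647] [-0.04205904  0.01243157  0.16072806]
inner x 0.030701969908500083
0.1612358875477042 [0.1246845  0.1491078  0.15791982]
[0.04328506 0.00055194 0.1571702 ] [ 0.04242404 -0.00913489  0.15505759] [0.04975237 0.01230606 0.16123589]
inner x 0.031283209156321365
```

```bash
python3 - <<'E'
from h import *
move([0.5776,0.012,0.107],1.577)
E
```

```text
clock 2.65 tcp [0.539  0.014  0.3803] yaw 1.577 tilt 0.0015 open 0.0855 F [-0.1  0.1  0.5] q7 1.46
offset [-0.0023  0.0387  0.1183] turn [-0.0011 -0.0011 -0.0005]
```

>>> servo_tool(motion=[{"offset": [-0.001, 0.02, 0.03], "turn": [0, 0, 0], "jaw": 1}, {"offset": [-0.002, 0.038, 0.06], "turn": [0, 0, 0], "jaw": 1}, {"offset": [-0.002, 0.039, 0.08], "turn": [0, 0, 0], "jaw": 1}, {"offset": [-0.002, 0.039, 0.09], "turn": [0, 0, 0], "jaw": 1}, {"offset": [-0.002, 0.039, 0.1], "turn": [0, 0, 0], "jaw": 1}, {"offset": [-0.002, 0.039, 0.11], "turn": [0, 0, 0], "jaw": 1}, {"offset": [-0.002, 0.039, 0.118], "turn": [0, 0, 0], "jaw": 1}, {"offset": [-0.002, 0.039, 0.118], "turn": [0, 0, 0], "jaw": 1}])

```text
clock: 3.32
ee_pos: [0.5778, 0.0097, 0.2617]
eef_rot: [-2.218, -2.222, 0.002]
wrist_force: [0.1, -0.4, -0.8]
opening: 0.0854
```

```bash
python3 - <<'E'
from h import *
w=cam("wrist"); cv2.imwrite("pics/w4.png",w["color"][:,:,::-1])
move([0.5776,0.012,0.107],1.577)
E
```

```text
clock 3.37 tcp [0.5782 0.0095 0.2625] yaw 1.572 tilt 0.0010 open 0.0854 F [ 0.5 -0.1  0.4] q7 1.47
offset [ 0.0025 -0.0006  0.0005] turn [-0.001   0.     -0.0046]
```

View pics/w4.png

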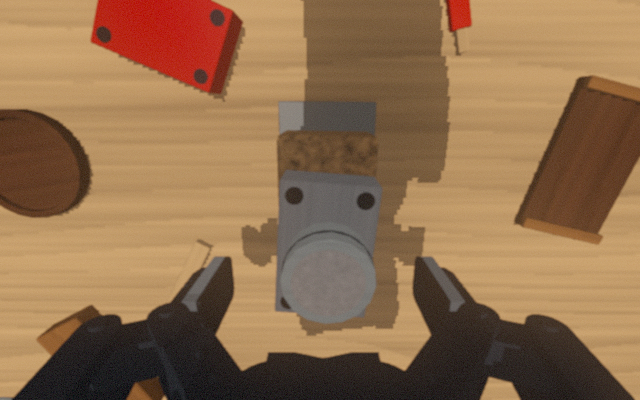

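>>> servo_tool(motion=[{"offset": [0.0025, -0.0005, 0.0], "turn": [0, 0, 0], "jaw": 1}, {"offset": [0.0025, -0.0005, 0.0], "turn": [0, 0, 0], "jaw": 1}, {"offset": [0.0025, -0.0005, 0.0], "turn": [0, 0, 0], "jaw": 0.4}, {"offset": [0.0025, -0.0005, 0.0], "turn": [0, 0, 0], "jaw": 0.3}, {"offset": [0.0025, -0.0005, 0.0], "turn": [0, 0, 0], "jaw": 0.2}, {"offset": [0.0025, -0.0005, 0.0], "turn": [0, 0, 0], "jaw": 0.1}, {"offset": [0.0025, -0.0005, 0.0], "turn": [0, 0, 0], "jaw": 0}, {"offset": [0.0025, -0.0005, 0.0], "turn": [0, 0, 0], "jaw": -0.3}, {"offset": [0.0025, -0.0005, 0.0], "turn": [0, 0, 0], "jaw": -1}, {"offset": [0.0025, -0.0005, 0.0], "turn": [0, 0, 0], "jaw": -1}, {"offset": [0.0025, -0.0005, 0.0], "turn": [0, 0, 0], "jaw": -1}])

```text
clock: 4.28
ee_pos: [0.5782, 0.0118, 0.2634]
eef_rot: [2.22, 2.222, 0.001]
wrist_force: [-1.5, 0.8, 5.9]
opening: 0.042
```

```bash
python3 - <<'E'
from h import *
w=cam("wrist"); cv2.imwrite("pics/w5.png",w["color"][:,:,::-1])
move([0.5776,0.012,0.107],1.577)
z=w["range_z"]; K=w["K"]; M=w["mount"]
v,u=np.mgrid[0:400,0:640]; d=np.stack([(u-K[0,2])/K[0,0]*z,(v-K[1,2])/K[1,1]*z,z],-1)@M[:3,:3].T+M[:3,3]
m=(z>0)&(z<.18)&(v<320)&(abs(d[:,:,0])<.04)&(abs(d[:,:,0])>.0235)
print(np.percentile(d[m][:,2],[50,90,99,100]))
E
```

```text
clock 4.33 tcp [0.5782 0.0118 0.2633] yaw 1.572 tilt 0.0005 open 0.0420 F [-2.1  0.   5.5] q7 1.46
offset [ 0.0002 -0.0006  0.0013] turn [ 0.0005 -0.     -0.0051]
[0.13196869 0.20084427 0.20334971 0.21223398]
```

View pics/w5.png

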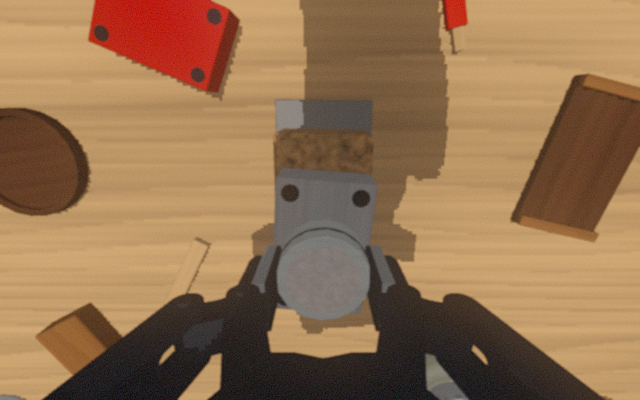

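>>> servo_tool(motion=[{"offset": [0, 0, -0.004], "turn": [0, 0, 0], "jaw": -1}, {"offset": [0, 0, -0.01], "turn": [0, 0, 0], "jaw": -1}, {"offset": [0, 0, -0.02], "turn": [0, 0, 0], "jaw": -1}, {"offset": [0, 0, -0.035], "turn": [0, 0, 0], "jaw": -1}, {"offset": [0, 0, -0.055], "turn": [0, 0, 0], "jaw": -1}, {"offset": [0, 0, -0.075], "turn": [0, 0, 0], "jaw": -1}, {"offset": [0, 0, -0.08], "turn": [0, 0, 0], "jaw": -1}])

```text
clock: 4.92
ee_pos: [0.5792, 0.0118, 0.3463]
eef_rot: [2.218, 2.22, 0.007]
wrist_force: [-0.1, -0.0, -0.5]
opening: 0.0419
```

```bash
python3 - <<'E'
from h import *
w=cam("wrist"); np.savez("w6.npz",**w); cv2.imwrite("pics/w6.png",w["color"][:,:,::-1])
for f in ("w2","w3","w6"):
    c=load(f+".npz"); g=c["color"]; h=cv2.cvtColor(g,cv2.COLOR_RGB2HSV)
    p=proj(c,[.546,-.204,.008])[0].astype(int); print(f,p,h[p[1],p[0]])
    for vm in (95,110):
        m=(h[:,:,2]<vm).astype(np.uint8); n,l,st,ce=cv2.connectedComponentsWithStats(m); k=l[p[1],p[0]]; mm=(l==k).astype(np.uint8)
        ct=max(cv2.findContours(mm,0,1)[0],key=cv2.contourArea); e=cv2.fitEllipse(ct); P=plane(c,ct[:,0,:],.012)
        q=plane(c,e[0],.012)[0]; print(vm,e, q.round(4), 2*np.percentile(np.hypot(*(P-q)[:,:2].T),[10,50,90]))
move([0.546,-0.204,0.1],1.57)
E
```

```text
w2 [ 49 201] [ 11 150 102]
95 ((302.4090881347656, 173.0689239501953), (436.6004943847656, 683.9419555664062), 92.34817504882812) [0.5133 0.0731 0.012 ] [0.36982134 0.57420419 0.78944844]
110 ((48.4969482421875, 198.6131591796875), (65.09276580810547, 83.63724517822266), 116.02511596679688) [ 0.542  -0.2006  0.012 ] [0.07569605 0.08184739 0.08510563]
w3 [129 179] [ 11 158 103]
95 ((316.98822021484375, 172.43203735351562), (405.599853515625, 762.2530517578125), 90.89386749267578) [0.5361 0.0084 0.012 ] [0.37623718 0.64022815 0.89505325]
110 ((128.96810913085938, 177.4487762451172), (63.906307220458984, 75.98875427246094), 119.31480407714844) [ 0.5426 -0.2021  0.012 ] [0.07455682 0.07937311 0.08199151]
w6 [104 146] [ 11 160 107]
95 ((323.3607177734375, 174.37515258789062), (402.39239501953125, 850.5782470703125), 90.3978042602539) [0.5733 0.013  0.012 ] [0.27795708 0.52103068 0.86984742]
110 ((102.90279388427734, 143.9370880126953), (73.35406494140625, 90.70063018798828), 123.88916778564453) [ 0.5429 -0.2017  0.012 ] [0.07411274 0.07992438 0.08245665]
clock 4.97 tcp [0.5791 0.0119 0.3459] yaw 1.572 tilt 0.0060 open 0.0420 F [ 0.8 -0.3 -0.9] q7 1.47
offset [-0.2159 -0.0339  0.0906] turn [ 0.006  -0.0005  0.0018]
```

View pics/w6.png

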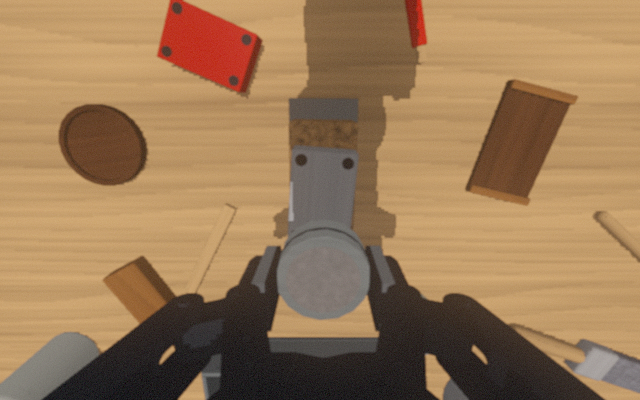

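>>> servo_tool(motion=[{"offset": [-0.02, -0.003, 0], "turn": [0, 0, 0], "jaw": -1}, {"offset": [-0.05, -0.009, 0], "turn": [0, 0, 0], "jaw": -1}, {"offset": [-0.085, -0.015, 0], "turn": [0, 0, 0], "jaw": -1}, {"offset": [-0.12, -0.02, 0.01], "turn": [0.002, 0, 0], "jaw": -1}, {"offset": [-0.155, -0.027, 0.02], "turn": [0.004, 0, 0], "jaw": -1}, {"offset": [-0.185, -0.033, 0.03], "turn": [0.006, 0, 0], "jaw": -1}, {"offset": [-0.205, -0.037, 0.04], "turn": [0.006, 0, 0], "jaw": -1}, {"offset": [-0.214, -0.037, 0.05], "turn": [0.006, 0, 0], "jaw": -1}, {"offset": [-0.214, -0.037, 0.06], "turn": [0.006, 0, 0], "jaw": -1}, {"offset": [-0.214, -0.037, 0.06], "turn": [0.006, 0, 0], "jaw": -1}])

```text
clock: 5.8
ee_pos: [0.5408, -0.201, 0.2803]
eef_rot: [-2.214, -2.217, 0.008]
wrist_force: [-0.6, -0.5, -0.8]
opening: 0.042
```

```bash
cat >> h.py <<'E'
def dish(c,xy=(.5425,-.202)):
    h=cv2.cvtColor(c["color"],cv2.COLOR_RGB2HSV); p=proj(c,[*xy,.008])[0]
    m=((h[:,:,2]<110)&(h[:,:,1]>100)).astype(np.uint8); n,l,st,ce=cv2.connectedComponentsWithStats(m)
    v,u=np.mgrid[0:400,0:640]; near=(np.hypot(u-p[0],v-p[1])<20)&(m>0); k=np.bincount(l[near]).argmax(); mm=(l==k).astype(np.uint8)
    ct=max(cv2.findContours(mm,0,1)[0],key=cv2.contourArea)[:,0,:]; P=plane(c,ct,.012)[:,:2]
    (x,y),r=cv2.minEnclosingCircle((P*1000).astype(np.float32)); print("dish enc",x,y,r,"hull c",P.min(0),P.max(0))
E
python3 - <<'E'
from h import *
w=cam("wrist"); np.savez("w7.npz",**w); cv2.imwrite("pics/w7.png",w["color"][:,:,::-1])
dish(w); dish(load("w6.npz"))
move([0.5425,-0.202,0.029],1.57)
E
```

```text
dish enc 544.7891845703125 -205.93893432617188 39.8447380065918 hull c [ 0.50540629 -0.24278737] [ 0.57201414 -0.16659246]
dish enc 544.0189819335938 -201.7379913330078 41.36333465576172 hull c [ 0.50665538 -0.24298751] [ 0.58204192 -0.16046971]
clock 5.85 tcp [ 0.5415 -0.2     0.2812] yaw 1.574 tilt 0.0089 open 0.0420 F [ 0.  -0.  -1.1] q7 1.84
offset [-0.0022  0.0019  0.0972] turn [-0.0085 -0.0024  0.0045]
```

View pics/w7.png

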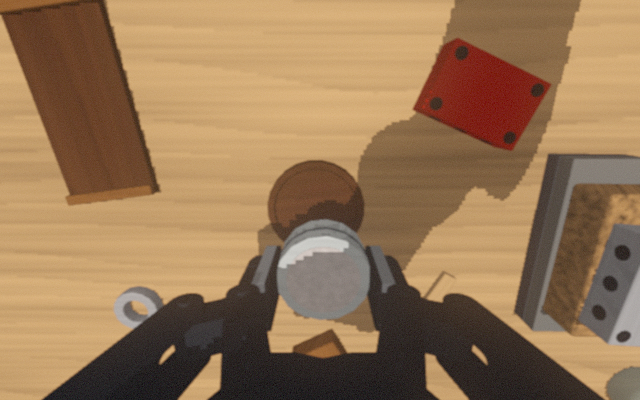

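```bash
python3 - <<'E'
from h import *
from scipy.optimize import least_squares
for f in ("w3","w6","w7"):
    c=load(f+".npz"); h=cv2.cvtColor(c["color"],cv2.COLOR_RGB2HSV)
    g=cv2.GaussianBlur(cv2.cvtColor(c["color"],cv2.COLOR_RGB2GRAY),(3,3),0).astype(float)
    for c0 in ((.543,-.203),):
        best=[]
        for a in np.linspace(0,2*np.pi,120,endpoint=False):
            r=np.arange(.030,.050,.0005); pts=np.c_[c0[0]+r*np.cos(a),c0[1]+r*np.sin(a),np.full(len(r),.012)]
            uv=proj(c,pts).astype(np.float32); v=cv2.remap(g.astype(np.float32),uv[:,0].reshape(1,-1),uv[:,1].reshape(1,-1),cv2.INTER_LINEAR)[0]
            d=np.gradient(v); k=d.argmax()
            if d[k]>2.2 and 2<k<len(r)-3: best.append(pts[k,:2])
        B=np.array(best)
        res=least_squares(lambda p:np.hypot(B[:,0]-p[0],B[:,1]-p[1])-p[2],[*c0,.04],loss="soft_l1",f_scale=.001)
        res2=least_squares(lambda p:np.hypot(B[:,0]-p[0],B[:,1]-p[1])-.04,[*c0],loss="soft_l1",f_scale=.001)
        print(f,len(B),res.x.round(4),res2.x.round(4))
w=load("w7.npz"); m,P=hmask(w,.1,.13,(.5415,-.2),.05); print(m.sum(), np.nanmean(P[m>0],0))
E
```

```text
w3 120 [ 0.5442 -0.2026  0.0409] [ 0.5442 -0.2027]
w6 120 [ 0.5448 -0.2023  0.041 ] [ 0.5447 -0.2025]
w7 96 [ 0.5437 -0.2059  0.0392] [ 0.5444 -0.2059]
8469 [ 0.53668611 -0.20040667  0.12447146]
```

```bash
cat >> h.py <<'E'
def avg(n=6):
    S=[]
    for i in range(n):
        vision.read_camera("top") if 0 else vision.read_camera("wrist"); s=robot.read_state(); S.append(np.r_[s["ee_pos"],Ro.from_rotvec(s["eef_rot"]).as_quat()*np.sign(Ro.from_rotvec(s["eef_rot"]).as_quat()[0]),s["wrist_force"]])
    S=np.array(S); R=Ro.from_quat(S[:,3:7].mean(0)); print("sd",S[:,:3].std(0).round(4)); return S[:,:3].mean(0),R,S[:,7:].mean(0)
E
python3 - <<'E'
from h import *
p,R,F=avg(8); M=R.as_matrix(); print(p.round(4),F.round(2)); print(M.round(4))
w=cam("wrist"); T=np.eye(4);T[:3,:3]=M;T[:3,3]=p; w["T"]=T@w["mount"]; np.savez("w7b.npz",**w)
E
```

```text
sd [0.0002 0.0007 0.0004]
[ 0.542  -0.2005  0.283 ] [ 0.21  0.26 -0.71]
[[-3.9e-03  1.0e+00 -5.2e-03]
 [ 1.0e+00  3.9e-03  7.0e-04]
 [ 7.0e-04 -5.2e-03 -1.0e+00]]
```

```bash
cat >> h.py <<'E'
from scipy.optimize import least_squares
def circfit(c,c0,z,r0,thr=2.2,sgn=1,span=.01):
    g=cv2.GaussianBlur(cv2.cvtColor(c["color"],cv2.COLOR_RGB2GRAY),(3,3),0).astype(np.float32); B=[]
    for a in np.linspace(0,2*np.pi,120,endpoint=False):
        r=np.arange(r0-span,r0+span,.0005); pts=np.c_[c0[0]+r*np.cos(a),c0[1]+r*np.sin(a),np.full(len(r),z)]
        uv=proj(c,pts).astype(np.float32); v=cv2.remap(g,uv[:,0].reshape(1,-1),uv[:,1].reshape(1,-1),cv2.INTER_LINEAR)[0]
        d=np.gradient(v)*sgn; k=d.argmax()
        if d[k]>thr and 2<k<len(r)-3: B.append(pts[k,:2])
    B=np.array(B); f=lambda p:np.hypot(B[:,0]-p[0],B[:,1]-p[1])-p[2]
    a=least_squares(f,[*c0,r0],loss="soft_l1",f_scale=.001); b=least_squares(lambda p:f([*p,r0]),[*c0],loss="soft_l1",f_scale=.001)
    print(len(B),a.x.round(4),b.x.round(4)); return b.x
E
python3 - <<'E'
from h import *
circfit(load("w7b.npz"),(.544,-.204),.012,.04)
t=load("t0.npz"); circfit(t,(.542,-.203),.012,.04)
E
```

```text
102 [ 0.5439 -0.2047  0.0391] [ 0.5445 -0.2047]
120 [ 0.5407 -0.202   0.0391] [ 0.5408 -0.2019]
```

>>> servo_tool(motion=[{"offset": [-0.0035, 0.003, 0.02], "turn": [-0.006, 0, 0], "jaw": -1}, {"offset": [-0.0035, 0.003, 0.04], "turn": [-0.006, 0, 0], "jaw": -1}, {"offset": [-0.0035, 0.003, 0.06], "turn": [-0.006, 0, 0], "jaw": -1}, {"offset": [-0.0035, 0.003, 0.075], "turn": [-0.006, 0, 0], "jaw": -1}, {"offset": [-0.0035, 0.003, 0.085], "turn": [-0.006, 0, 0], "jaw": -1}, {"offset": [-0.0035, 0.003, 0.09], "turn": [-0.006, 0, 0], "jaw": -1}, {"offset": [-0.0035, 0.003, 0.09], "turn": [-0.006, 0, 0], "jaw": -1}])

```text
clock: 6.88
ee_pos: [0.5436, -0.2056, 0.1919]
eef_rot: [-2.219, -2.222, 0.001]
wrist_force: [1.0, 0.0, 0.0]
opening: 0.0419
```

```bash
python3 - <<'E'
from h import *
p,R,F=avg(5); M=R.as_matrix(); print(p.round(4),F.round(2)); print(M.round(4))
w=cam("wrist"); T=np.eye(4);T[:3,:3]=M;T[:3,3]=p; w["T"]=T@w["mount"]; np.savez("w8.npz",**w);cv2.imwrite("pics/w8.png",w["color"][:,:,::-1])
circfit(w,(.544,-.204),.012,.04)
E
```

```text
sd [0.0001 0.0001 0.0004]
[ 0.5442 -0.2058  0.1933] [-0.32 -0.24 -0.65]
[[-1.2e-03  1.0e+00  1.2e-03]
 [ 1.0e+00  1.2e-03 -4.0e-04]
 [-4.0e-04  1.2e-03 -1.0e+00]]
86 [ 0.5433 -0.2058  0.0394] [ 0.544  -0.2058]
```

View pics/w8.png

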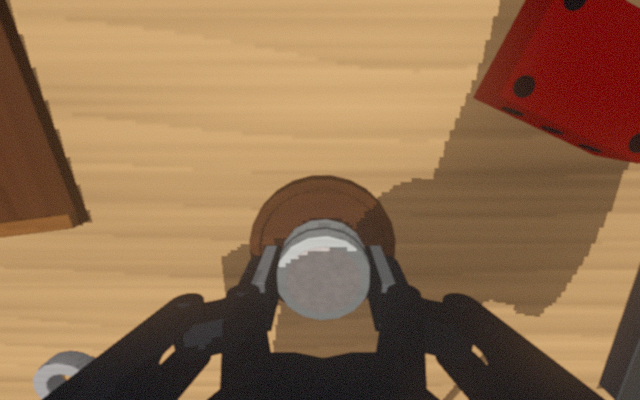

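```bash
python3 - <<'E'
from h import *
for f in ("w6","w8"):
    w=load(f+".npz"); z=w["range_z"]; K=w["K"]; M=w["mount"]
    v,u=np.mgrid[0:400,0:640]; d=np.stack([(u-K[0,2])/K[0,0]*z,(v-K[1,2])/K[1,1]*z,z],-1)@M[:3,:3].T+M[:3,3]
    for side in (-1,1):
      for r in range(240,300,6):
        m=(v==r)&(z>0)&(side*d[:,:,0]>.018)&(side*d[:,:,0]<.045)&(z<.19)
        q=d[m]
        if len(q): k=q[:,2].argmax(); print(f,side,r,len(q),(q[k]*1000).round(1),(q[:,2].min()*1000).round(1))
E
```

```text
w6 -1 240 1 [-18.1  -9.6 172.6] 172.6
w6 -1 246 16 [-19.3  -7.9 169.3] 166.0
w6 -1 252 19 [-20.8  -4.8 169. ] 159.0
w6 -1 258 30 [-32.4  -4.8 162.6] 153.3
w6 -1 264 35 [-34.4  -4.7 157.1] 147.9
w6 -1 270 38 [-20.4  -2.9 154.8] 142.1
w6 -1 276 42 [-18.7   0.2 154.8] 138.4
w6 -1 282 45 [-19.2   2.9 154.1] 133.6
w6 -1 288 53 [-18.6   6.9 155.4] 126.0
w6 -1 294 63 [-20.8  10.9 156.6] 123.2
w6 1 240 1 [ 18.6  -9.5 172.8] 172.8
w6 1 246 18 [ 19.9  -7.2 170.5] 163.7
w6 1 252 20 [ 21.2  -5.  168.4] 158.6
w6 1 258 31 [ 33.3  -4.8 162.4] 153.3
w6 1 264 36 [ 30.7  -4.8 156.7] 147.8
w6 1 270 40 [ 20.5  -2.6 155.2] 143.0
w6 1 276 43 [2.050e+01 1.000e-01 1.546e+02] 138.0
w6 1 282 46 [ 21.2   3.8 155.4] 133.3
w6 1 288 54 [ 21.3   6.8 155.2] 125.8
w6 1 294 63 [ 21.2  12.7 159.1] 123.6
w8 -1 240 43 [-43.    0.4 194.6] 173.4
w8 -1 246 38 [-44.3   3.9 194. ] 165.6
w8 -1 252 37 [-43.5   7.9 194.3] 158.9
w8 -1 258 35 [-43.1  11.6 193.9] 153.9
w8 -1 264 34 [-20.9  -3.9 158.4] 147.6
w8 -1 270 39 [-18.6  -2.9 154.8] 142.5
w8 -1 276 41 [-20.6   0.3 155. ] 138.2
w8 -1 282 45 [-19.8   3.2 154.6] 133.7
w8 -1 288 53 [-19.1   6.7 155.2] 125.8
w8 -1 294 63 [-20.7  10.4 155.9] 123.5
w8 1 240 42 [ 42.6   0.2 193.8] 174.1
w8 1 246 40 [ 43.4   3.9 193.6] 163.8
w8 1 252 38 [ 44.8   7.6 193.4] 159.4
w8 1 258 36 [ 42.2  11.7 193.7] 153.0
w8 1 264 36 [ 21.1  -4.7 157. ] 148.1
w8 1 270 40 [ 20.9  -2.6 155.1] 142.9
w8 1 276 43 [ 19.6   0.3 154.8] 138.1
w8 1 282 45 [ 19.8   3.6 155.1] 133.5
w8 1 288 54 [ 21.3   6.7 155. ] 125.3
w8 1 294 63 [ 21.1  12.4 158.7] 123.2
```

>>> servo_tool(motion=[{"offset": [0, 0, 0.003], "turn": [0, 0, 0], "jaw": -1}, {"offset": [0, 0, 0.006], "turn": [0, 0, 0], "jaw": -1}, {"offset": [0, 0, 0.008], "turn": [0, 0, 0], "jaw": -1}, {"offset": [0, 0, 0.0085], "turn": [0, 0, 0], "jaw": -1}, {"offset": [0, 0, 0.009], "turn": [0, 0, 0], "jaw": -1}, {"offset": [0, 0, 0.009], "turn": [0, 0, 0], "jaw": -1}])

```text
clock: 7.68
ee_pos: [0.5438, -0.2057, 0.1843]
eef_rot: [-2.22, -2.223, 0.0]
wrist_force: [-1.8, 0.5, 8.2]
opening: 0.0419
```

```bash
python3 - <<'E'
from h import *
p,R,F=avg(3); print(p.round(4),F.round(2))
E
```

```text
sd [0. 0. 0.]
[ 0.5438 -0.2057  0.1843] [-1.09  0.01  6.46]
```

>>> servo_tool(motion=[{"offset": [0, 0, 0], "turn": [0, 0, 0], "jaw": 0.1}, {"offset": [0, 0, 0], "turn": [0, 0, 0], "jaw": 0.2}, {"offset": [0, 0, 0], "turn": [0, 0, 0], "jaw": 0.4}, {"offset": [0, 0, 0], "turn": [0, 0, 0], "jaw": 0.5}, {"offset": [0, 0, -0.01], "turn": [0, 0, 0], "jaw": 0.6}, {"offset": [0, 0, -0.03], "turn": [0, 0, 0], "jaw": 0.8}, {"offset": [0, 0, -0.06], "turn": [0, 0, 0], "jaw": 1}, {"offset": [0, 0, -0.09], "turn": [0, 0, 0], "jaw": 1}, {"offset": [0, -0.01, -0.12], "turn": [0, 0, 0], "jaw": 1}, {"offset": [0, -0.01, -0.12], "turn": [0, 0, 0], "jaw": 1}])

```text
clock: 8.67
ee_pos: [0.5342, -0.2066, 0.3094]
eef_rot: [2.216, 2.216, 0.005]
wrist_force: [-0.4, -0.3, 0.1]
opening: 0.0856
```

```bash
python3 - <<'E'
from h import *
p,R,F=avg(3); M=R.as_matrix(); print(p.round(4),F.round(2))
w=cam("wrist"); T=np.eye(4);T[:3,:3]=M;T[:3,3]=p; w["T"]=T@w["mount"]; np.savez("w9.npz",**w);cv2.imwrite("pics/w9.png",w["color"][:,:,::-1])
circfit(w,(.544,-.204),.012,.04)
m,P=hmask(w,.022,.05,(.544,-.205),.03); ct=max(cv2.findContours(m,0,1)[0],key=cv2.contourArea); e=cv2.fitEllipse(ct); print(e,plane(w,e[0],.03),np.nanmedian(P[m>0],0))
move([0.56,0.012,0.225],1.57)
E
```

```text
sd [0.0002 0.0003 0.0013]
[ 0.5338 -0.206   0.3057] [-0.05  0.06 -0.07]
118 [ 0.5459 -0.2066  0.0399] [ 0.5459 -0.2066]
((322.5692443847656, 210.7964630126953), (51.26660919189453, 51.34577941894531), 135.20556640625) [[ 0.54529803 -0.20607509  0.03      ]] [ 0.54461133 -0.20572674  0.03191933]
clock 8.87 tcp [ 0.5335 -0.2055  0.3033] yaw 1.572 tilt 0.0009 open 0.0852 F [ 0.1 -0.2 -0.6] q7 1.85
offset [ 0.2175  0.0267 -0.0766] turn [-0.0008 -0.0004  0.0022]
```

View pics/w9.png

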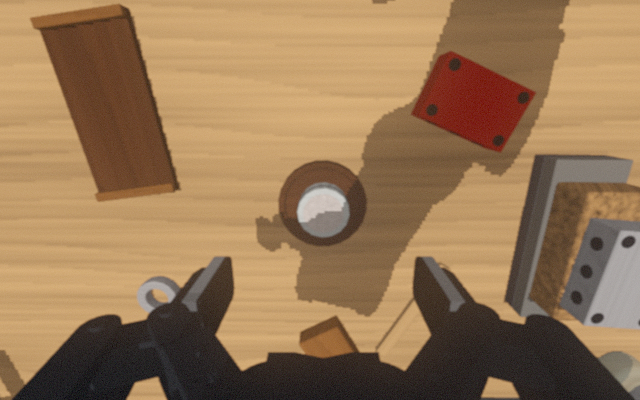

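>>> servo_tool(motion=[{"offset": [0.03, 0.003, -0.03], "turn": [0, 0, 0], "jaw": 1}, {"offset": [0.07, 0.009, -0.06], "turn": [0, 0, 0], "jaw": 1}, {"offset": [0.11, 0.013, -0.06], "turn": [0, 0, 0], "jaw": 1}, {"offset": [0.15, 0.017, -0.06], "turn": [0, 0, 0], "jaw": 1}, {"offset": [0.19, 0.02, -0.06], "turn": [0, 0, 0], "jaw": 1}, {"offset": [0.21, 0.02, -0.06], "turn": [0, 0, 0], "jaw": 1}, {"offset": [0.218, 0.02, -0.06], "turn": [0, 0, 0], "jaw": 1}, {"offset": [0.218, 0.02, -0.06], "turn": [0, 0, 0], "jaw": 1}])

```text
clock: 9.53
ee_pos: [0.5534, 0.0155, 0.3623]
eef_rot: [-2.212, -2.227, 0.002]
wrist_force: [0.6, -0.5, 0.7]
opening: 0.0857
```

```bash
cat >> h.py <<'E'
def look(f,n=4):
    p,R,F=avg(n); M=R.as_matrix(); x=M[:,0]; print("clock %.2f"%robot.read_state()["clock"],"tcp",p.round(4),"yaw %.4f"%np.arctan2(x[1],x[0]),"ztool",M[:,2].round(4),"F",F.round(1),"open %.4f"%robot.read_state()["opening"])
    w=vision.read_camera("wrist"); T=np.eye(4);T[:3,:3]=M;T[:3,3]=p; w["T"]=T@w["mount"]; np.savez(f+".npz",**w);cv2.imwrite(f"pics/{f}.png",w["color"][:,:,::-1]); return w
def rectmask(c,m,z):
    ct=max(cv2.findContours(m,0,cv2.CHAIN_APPROX_NONE)[0],key=cv2.contourArea)[:,0,:]
    P=plane(c,ct,z)[:,:2]; r=cv2.minAreaRect((P*1000).astype(np.float32)); b=cv2.boxPoints(r)
    e1=b[1]-b[0];e2=b[2]-b[1]; e=e1 if np.linalg.norm(e1)>np.linalg.norm(e2) else e2
    y=np.arctan2(e[1],e[0]); y=(y+np.pi/2)%np.pi-np.pi/2
    Mo=cv2.moments(m,True); q=plane(c,[Mo["m10"]/Mo["m00"],Mo["m01"]/Mo["m00"]],z)[0]
    print("rect c",np.round(r[0],1),"size",np.round(sorted(r[1]),1),"yaw %.4f"%y,"centroid",q.round(4)); return r,y
E
python3 - <<'E'
from h import *
w=look("w10")
m,P=hmask(w,.075,.1,(.56,.012),.1); print(np.nanmedian(P[m>0],0)); rectmask(w,m,.087)
m,P=hmask(w,.05,.075,(.56,.012),.1); print(np.nanmedian(P[m>0],0)); rectmask(w,m,.062)
E
```

```text
sd [0.     0.0012 0.0002]
clock 9.73 tcp [0.5534 0.011  0.3628] yaw 1.5707 ztool [-0.002  -0.0013 -1.    ] F [-0.4 -0.5 -0. ] open 0.0852
[0.57233748 0.01199033 0.0870133 ]
rect c [574.7  12.1] size [49.8 77.4] yaw -0.0761 centroid [0.5725 0.0122 0.087 ]
[0.52928638 0.01296194 0.0618989 ]
rect c [549.   12.9] size [55.4 64.7] yaw -0.0091 centroid [0.5301 0.0125 0.062 ]
```

View pics/w10.png

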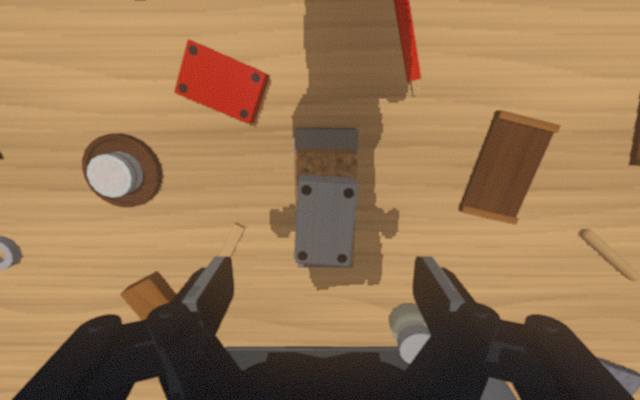

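```bash
python3 - <<'E'
from h import *
move([0.573,0.012,0.079],1.495)
w=load("w10.npz"); cv2.imwrite("pics/c10.png",cv2.resize(w["color"][95:240,440:580,::-1],None,fx=4,fy=4,interpolation=cv2.INTER_CUBIC))
h=cv2.cvtColor(w["color"],cv2.COLOR_RGB2HSV); 
for uv in [(530,121),(485,214),(510,165),(450,160),(570,200)]: print(uv,h[uv[1],uv[0]])
E
```

```text
clock 9.78 tcp [0.5535 0.0098 0.3633] yaw 1.568 tilt 0.0016 open 0.0856 F [0.2 0.1 0.3] q7 1.46
offset [0.0025 0.0197 0.1292] turn [-0.0009  0.0014  0.073 ]
(530, 121) [ 15 159 152]
(485, 214) [ 14 151 154]
(510, 165) [ 14 165 105]
(450, 160) [ 17 116 183]
(570, 200) [ 16 113 194]
```

View pics/c10.png

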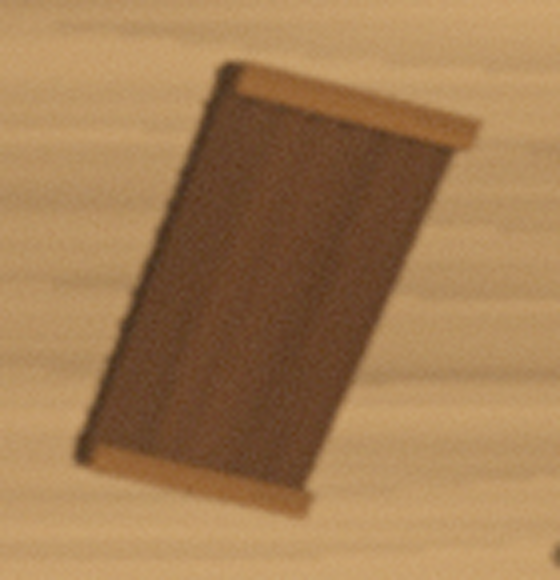

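```bash
cat >> h.py <<'E'
def stops(c,xy,D,win=None,vlo=122,smin=135,sh=False):
    """centres of the two light end stops near xy whose separation ~D"""
    h=cv2.cvtColor(c["color"],cv2.COLOR_RGB2HSV).astype(int); P=plane(c,np.stack(np.meshgrid(np.arange(640),np.arange(400)),-1).reshape(-1,2),.013).reshape(400,640,3)
    near=np.hypot(P[:,:,0]-xy[0],P[:,:,1]-xy[1])<D*.5+.03
    m=((h[:,:,1]>smin)&(h[:,:,2]>vlo)&(h[:,:,0]<20)&near).astype(np.uint8)
    n,l,st,ce=cv2.connectedComponentsWithStats(m); o=[]
    for k in range(1,n):
        if st[k,4]<30: continue
        q=P[l==k][:,:2]; r=cv2.minAreaRect((q*1000).astype(np.float32)); o.append((st[k,4],np.array(r[0]),sorted(r[1]),plane(c,ce[k],.013)[0,:2]*1000))
    o.sort(key=lambda a:-a[0])
    for a in o[:3]: print("  stop",a[0],a[1].round(1),np.round(a[2],1),a[3].round(1))
    if len(o)<2: return
    for i in (1,3):
        a,b=o[0][i],o[1][i]; d=a-b; y=np.arctan2(d[1],d[0]); y=(y+np.pi/2)%np.pi-np.pi/2
        print("  centre",((a+b)/2).round(1),"D %.1f want %.0f"%(np.linalg.norm(d),D*1000),"yaw %.4f"%y)
E
python3 - <<'E'
from h import *
for f in ("w2","w3","w10"): print(f); stops(load(f+".npz"),(.543,.206),.103)
for f in ("w9",): print(f); stops(load(f+".npz"),(.465,-.376),.138)
for f in ("w1",): print(f); stops(load(f+".npz"),(.44,.366),.178)
E
```

```text
w2
  stop 487 [494.6 217. ] [ 9.  64.5] [494.7 217. ]
  stop 308 [594.7 192.6] [ 8.  64.4] [595.6 196. ]
  centre [544.7 204.8] D 103.0 want 103 yaw -0.2387
  centre [545.1 206.5] D 103.1 want 103 yaw -0.2051
w3
  stop 426 [494.8 216.8] [ 9.3 64.8] [495.  217.1]
  stop 335 [594.2 191.6] [ 9.1 67.4] [594.8 192.9]
  centre [544.5 204.2] D 102.6 want 103 yaw -0.2475
  centre [544.9 205. ] D 102.7 want 103 yaw -0.2373
w10
  stop 498 [494.1 217.7] [10.  64.9] [494.2 218.2]
  stop 385 [594.  194.1] [ 8.2 64.3] [594.  194.4]
  centre [544.  205.9] D 102.7 want 103 yaw -0.2315
  centre [544.1 206.3] D 102.6 want 103 yaw -0.2338
w9
  stop 1028 [ 396.8 -390.1] [ 8.3 70.8] [ 396.5 -390.4]
  stop 672 [ 533.6 -373. ] [ 8.4 70. ] [ 533.6 -372.4]
  centre [ 465.2 -381.6] D 137.8 want 138 yaw 0.1249
  centre [ 465.  -381.4] D 138.2 want 138 yaw 0.1307
w1
  stop 631 [355.4 355.1] [ 9.1 75.5] [355.2 355. ]
  stop 244 [531.4 382.1] [ 7.8 53.6] [531.  384.3]
  centre [443.4 368.6] D 178.0 want 178 yaw 0.1521
  centre [443.1 369.7] D 178.3 want 178 yaw 0.1651
```

>>> servo_tool(motion=[{"offset": [0.001, 0.01, 0.03], "turn": [0, 0, 0.04], "jaw": 1}, {"offset": [0.002, 0.02, 0.06], "turn": [0, 0, 0.075], "jaw": 1}, {"offset": [0.002, 0.02, 0.08], "turn": [0, 0, 0.075], "jaw": 1}, {"offset": [0.002, 0.02, 0.08], "turn": [0, 0, 0.075], "jaw": 1}, {"offset": [0.002, 0.02, 0.08], "turn": [0, 0, 0.075], "jaw": 1}])

```text
clock: 10.2
ee_pos: [0.573, 0.0128, 0.2828]
eef_rot: [-2.303, -2.134, 0.005]
wrist_force: [0.5, -0.0, 0.5]
opening: 0.0856
```

```bash
python3 - <<'E'
from h import *
w=look("w11",3)
m,P=hmask(w,.075,.1,(.56,.012),.1); print(np.nanmedian(P[m>0],0)); rectmask(w,m,.087)
move([0.573,0.012,0.079],1.495)
E
```

```text
sd [0.0002 0.0002 0.0005]
clock 10.35 tcp [0.5738 0.0133 0.2846] yaw 1.4955 ztool [ 1.2e-03 -3.0e-04 -1.0e+00] F [ 0.7 -0.2 -0.3] open 0.0850
[0.57081288 0.01076213 0.08677901]
rect c [574.2  10.6] size [49.6 76.8] yaw -0.0793 centroid [0.5712 0.0108 0.087 ]
clock 10.40 tcp [0.574  0.0138 0.2853] yaw 1.496 tilt 0.0028 open 0.0854 F [-0.1  0.6  1.2] q7 1.39
offset [-0.0019 -0.001   0.0513] turn [ 0.0028 -0.0003  0.0011]
```

View pics/w11.png

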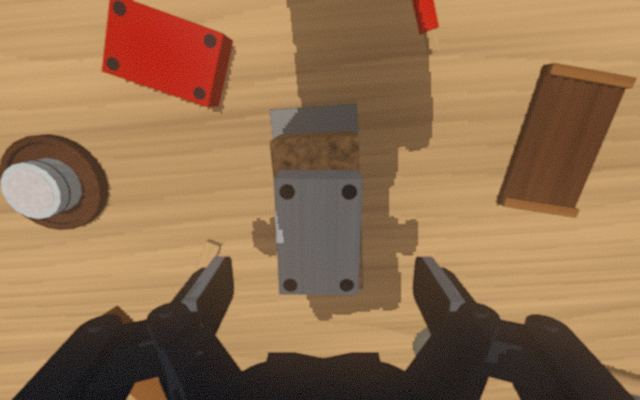

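>>> servo_tool(motion=[{"offset": [-0.0025, -0.0015, 0.015], "turn": [0, 0, 0], "jaw": 1}, {"offset": [-0.0025, -0.0015, 0.03], "turn": [0, 0, 0], "jaw": 1}, {"offset": [-0.0025, -0.0015, 0.042], "turn": [0, 0, 0], "jaw": 1}, {"offset": [-0.0025, -0.0015, 0.049], "turn": [0, 0, 0], "jaw": 1}, {"offset": [-0.0025, -0.0015, 0.051], "turn": [0, 0, 0], "jaw": 1}, {"offset": [-0.0025, -0.0015, 0.051], "turn": [0, 0, 0], "jaw": 0.7}, {"offset": [-0.0025, -0.0015, 0.051], "turn": [0, 0, 0], "jaw": 0.5}, {"offset": [-0.0025, -0.0015, 0.051], "turn": [0, 0, 0], "jaw": 0.4}])

```text
clock: 11.07
ee_pos: [0.5722, 0.012, 0.2333]
eef_rot: [2.301, 2.138, 0.002]
wrist_force: [-0.5, -0.5, 0.0]
opening: 0.0599
```

```bash
python3 - <<'E'
from h import *
w=look("w12",3)
E
```

```text
sd [0.     0.     0.0001]
clock 11.22 tcp [0.5722 0.012  0.2333] yaw 1.4970 ztool [ 1.2e-03  1.0e-04 -1.0e+00] F [-0.1 -0.3 -0.2] open 0.0597
```

View pics/w12.png

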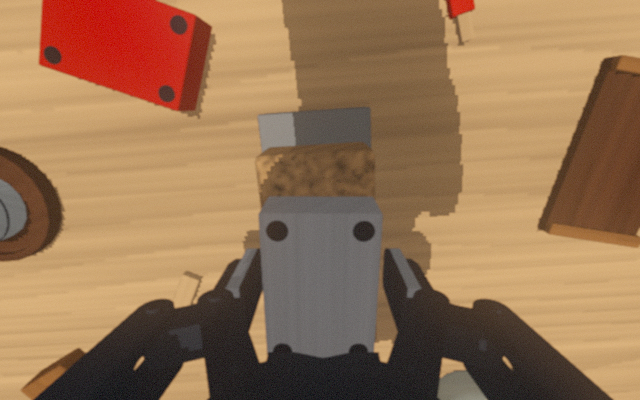

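>>> servo_tool(motion=[{"offset": [-0.001, 0, -0.0005], "turn": [0, 0, 0], "jaw": 0.3}, {"offset": [-0.001, 0, -0.0005], "turn": [0, 0, 0], "jaw": 0.2}, {"offset": [-0.001, 0, -0.0005], "turn": [0, 0, 0], "jaw": 0.1}, {"offset": [-0.001, 0, -0.0005], "turn": [0, 0, 0], "jaw": -0.2}, {"offset": [-0.001, 0, -0.0005], "turn": [0, 0, 0], "jaw": -1}, {"offset": [-0.001, 0, -0.0005], "turn": [0, 0, 0], "jaw": -1}, {"offset": [-0.001, 0, -0.0005], "turn": [0, 0, 0], "jaw": -1}])

```text
clock: 11.85
ee_pos: [0.5719, 0.0109, 0.2337]
eef_rot: [2.302, 2.137, 0.0]
wrist_force: [-1.2, -0.1, 6.2]
opening: 0.0491
```

```bash
python3 - <<'E'
from h import *
w=look("w13",2)
z=w["range_z"]; K=w["K"]; M=w["mount"]
v,u=np.mgrid[0:400,0:640]; d=np.stack([(u-K[0,2])/K[0,0]*z,(v-K[1,2])/K[1,1]*z,z],-1)@M[:3,:3].T+M[:3,3]
m=(v>205)&(v<280)&(abs(u-321)<45)&(z>0); A=d[m]; print(np.median(A[:,2])); c=np.linalg.lstsq(np.c_[A[:,:2],np.ones(len(A))],A[:,2],rcond=None)[0]; print(c)
E
```

```text
sd [0. 0. 0.]
clock 11.95 tcp [0.5719 0.0109 0.2337] yaw 1.4967 ztool [ 4.e-04 -1.e-04 -1.e+00] F [-1.2 -1.1  6. ] open 0.0488
0.14646323046663423
[ 0.00028368 -0.07690201  0.14536859]
```

View pics/w13.png

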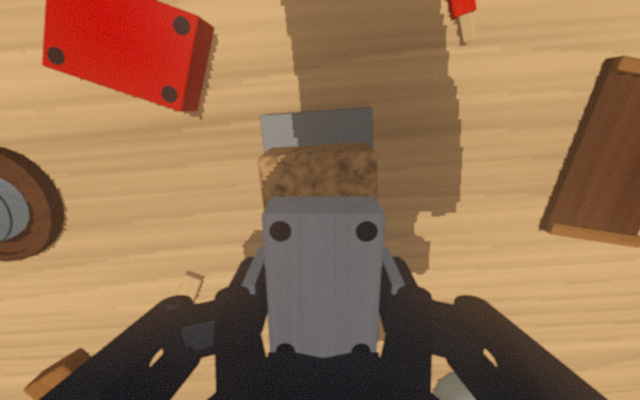

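>>> servo_tool(motion=[{"offset": [0, 0, -0.003], "turn": [0, 0, 0], "jaw": -1}, {"offset": [0, 0, -0.008], "turn": [0, 0, 0], "jaw": -1}, {"offset": [0, 0, -0.016], "turn": [0, 0, 0], "jaw": -1}, {"offset": [0, 0, -0.03], "turn": [0, 0, 0], "jaw": -1}, {"offset": [0, 0, -0.045], "turn": [0, 0, 0], "jaw": -1}, {"offset": [0, 0, -0.055], "turn": [0, 0, 0], "jaw": -1}, {"offset": [0, 0, -0.06], "turn": [0, 0, 0], "jaw": -1}, {"offset": [0, 0, -0.06], "turn": [0, 0, 0], "jaw": -1}])

```text
clock: 12.67
ee_pos: [0.5721, 0.011, 0.2945]
eef_rot: [2.301, 2.137, 0.003]
wrist_force: [1.0, -0.2, -4.4]
opening: 0.0488
```

```bash
cat >> h.py <<'E'
def toolpts(w):
    z=w["range_z"]; K=w["K"]; M=w["mount"]
    v,u=np.mgrid[0:400,0:640]; d=np.stack([(u-K[0,2])/K[0,0]*z,(v-K[1,2])/K[1,1]*z,z],-1)@M[:3,:3].T+M[:3,3]; d[z==0]=np.nan; return d
E
python3 - <<'E'
from h import *
w=look("w14",3); d=toolpts(w)
for r in range(196,345,12): print(r,(d[r,300]*1000).round(1),(d[r,340]*1000).round(1))
move([0.5443,0.205,0.09],1.5708-.235)
E
```

```text
sd [0.0002 0.     0.0004]
clock 12.82 tcp [0.5716 0.011  0.2931] yaw 1.4971 ztool [-2.e-04 -0.e+00 -1.e+00] F [-0.5  0.3 -3.8] open 0.0486
196 [-14.9 -15.6 231. ] [ 12.1 -15.8 230.1]
208 [ -9.  -33.4 152.3] [  7.8 -33.2 153. ]
220 [ -8.6 -30.4 146.3] [  7.4 -30.3 146.4]
232 [ -8.8 -24.7 147.3] [  7.5 -25.2 146.2]
244 [ -8.9 -19.4 147.2] [  7.6 -19.5 146.8]
256 [ -8.9 -14.7 145.6] [  7.6 -14.7 145.6]
268 [ -9.2  -8.3 147. ] [  7.8  -8.2 147.1]
280 [ -9.2  -3.2 146. ] [  7.9  -2.5 147.1]
292 [ -9.3   2.4 145.5] [  7.9   3.1 146.4]
304 [ -9.6   9.2 146.5] [  8.    8.7 145.8]
316 [ -9.7  15.5 146.7] [  8.1  14.9 145.8]
328 [ -9.9  22.1 146.9] [  8.2  22.1 146.8]
340 [-10.   28.3 146.3] [  8.4  29.  147.1]
clock 12.87 tcp [0.5714 0.011  0.2925] yaw 1.497 tilt 0.0016 open 0.0492 F [-0.1 -0.2 -3.4] q7 1.40
offset [ 0.1915 -0.0412  0.0475] turn [-0.0016  0.0004  0.1613]
```

View pics/w14.png

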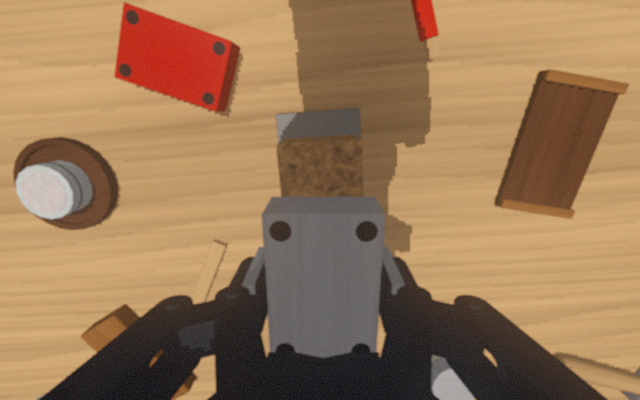

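```bash
python3 - <<'E'
from h import *
move([0.5404,0.2059,0.105],1.5708-.235)
E
```

```text
clock 12.87 tcp [0.5714 0.011  0.2925] yaw 1.497 tilt 0.0016 open 0.0492 F [-0.1 -0.2 -3.4] q7 1.40
offset [ 0.1921 -0.0452  0.0325] turn [-0.0016  0.0004  0.1613]
```

>>> servo_tool(motion=[{"offset": [0.015, -0.004, 0], "turn": [0, 0, 0.01], "jaw": -1}, {"offset": [0.04, -0.01, 0], "turn": [0, 0, 0.035], "jaw": -1}, {"offset": [0.07, -0.017, 0], "turn": [0, 0, 0.06], "jaw": -1}, {"offset": [0.1, -0.024, 0.005], "turn": [0, 0, 0.085], "jaw": -1}, {"offset": [0.13, -0.031, 0.012], "turn": [0, 0, 0.11], "jaw": -1}, {"offset": [0.16, -0.038, 0.02], "turn": [0, 0, 0.135], "jaw": -1}, {"offset": [0.18, -0.043, 0.027], "turn": [0, 0, 0.15], "jaw": -1}, {"offset": [0.19, -0.045, 0.032], "turn": [0, 0, 0.161], "jaw": -1}, {"offset": [0.192, -0.045, 0.032], "turn": [0, 0, 0.161], "jaw": -1}, {"offset": [0.192, -0.045, 0.032], "turn": [0, 0, 0.161], "jaw": -1}])

```text
clock: 13.7
ee_pos: [0.541, 0.2056, 0.2605]
eef_rot: [2.465, 1.947, -0.003]
wrist_force: [0.2, -1.2, -3.4]
opening: 0.049
```

```bash
python3 - <<'E'
from h import *
w=look("w15",4); stops(w,(.544,.205),.103)
E
```

```text
sd [0.0001 0.0004 0.0002]
clock 13.90 tcp [0.5417 0.2035 0.2613] yaw 1.3333 ztool [ 4.0e-04 -1.6e-03 -1.0e+00] F [-0.2 -0.3 -3.7] open 0.0489
  stop 49 [501.1 247.1] [3.3 8.6] [500.9 247.1]
```

View pics/w15.png

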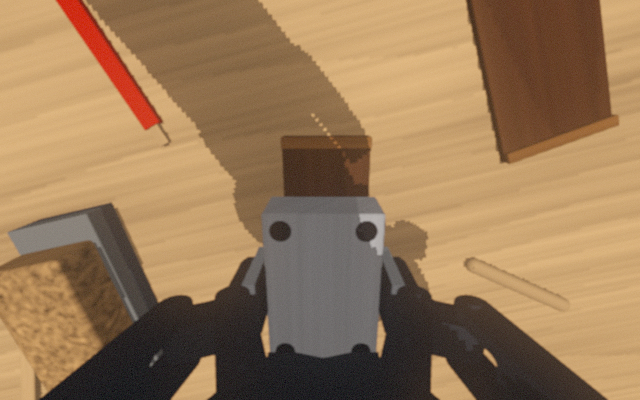

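```bash
python3 - <<'E'
from h import *
w=load("w15.npz"); Ti=np.linalg.inv(w["T"]@np.linalg.inv(w["mount"]))
h=cv2.cvtColor(w["color"],cv2.COLOR_RGB2HSV); print(h[128:160:2,300].tolist()); print(h[128:160:2,325].tolist())
print([h[143,c].tolist() for c in list(range(275,290,2))+list(range(362,380,2))])
for uv in [(281,140),(371,140),(326,137),(326,148),(326,142.5),(283,180),(369,180)]:
    z=.013 if uv[1]<150 else .008; p=plane(w,uv,z)[0]; print(uv,p.round(4),((Ti[:3,:3]@p+Ti[:3,3])*1000).round(1))
cv2.imwrite("pics/c15.png",cv2.resize(w["color"][120:220,250:400,::-1],None,fx=5,fy=5,interpolation=cv2.INTER_CUBIC))
E
```

```text
[[16, 125, 135], [14, 124, 138], [15, 114, 143], [15, 124, 138], [15, 127, 94], [13, 139, 99], [15, 173, 102], [13, 159, 104], [13, 149, 106], [14, 158, 105], [11, 136, 94], [14, 136, 71], [13, 126, 73], [10, 157, 70], [14, 133, 73], [8, 122, 71]]
[[16, 115, 199], [18, 114, 197], [16, 119, 143], [16, 135, 132], [13, 138, 98], [14, 170, 102], [14, 159, 104], [13, 162, 104], [16, 164, 106], [14, 149, 113], [14, 167, 93], [14, 140, 80], [13, 143, 73], [13, 159, 77], [14, 148, 74], [13, 113, 81]]
[[16, 120, 138], [15, 123, 139], [15, 123, 137], [14, 151, 113], [13, 161, 108], [11, 140, 106], [15, 150, 107], [12, 136, 107], [15, 147, 111], [13, 148, 114], [16, 150, 109], [14, 155, 148], [15, 149, 163], [16, 120, 185], [16, 110, 199], [17, 113, 198], [17, 117, 198]]
(281, 140) [0.4853 0.1878 0.013 ] [-28.2 -51.3 248.3]
(371, 140) [0.5001 0.2487 0.013 ] [ 34.5 -51.2 248.2]
(326, 137) [0.4907 0.2187 0.013 ] [  3.1 -53.3 248.3]
(326, 148) [0.4981 0.217  0.013 ] [  3.1 -45.7 248.3]
(326, 142.5) [0.4944 0.2179 0.013 ] [  3.1 -49.5 248.3]
(283, 180) [0.5141 0.1804 0.008 ] [-28.6 -21.5 253.3]
(369, 180) [0.5292 0.2423 0.008 ] [ 35.1 -21.4 253.3]
```

View pics/c15.png

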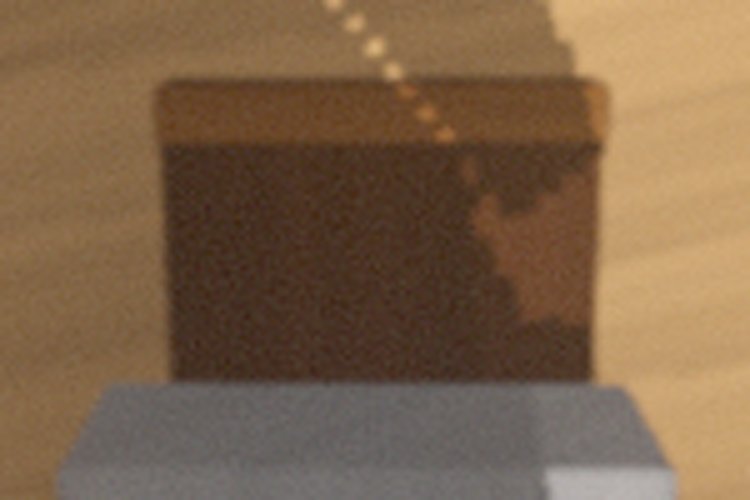

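>>> servo_tool(motion=[{"offset": [0.003, -0.0024, 0.015], "turn": [0, 0, 0], "jaw": -1}, {"offset": [0.003, -0.0024, 0.03], "turn": [0, 0, 0], "jaw": -1}, {"offset": [0.003, -0.0024, 0.045], "turn": [0, 0, 0], "jaw": -1}, {"offset": [0.003, -0.0024, 0.058], "turn": [0, 0, 0], "jaw": -1}, {"offset": [0.003, -0.0024, 0.066], "turn": [0, 0, 0], "jaw": -1}, {"offset": [0.003, -0.0024, 0.07], "turn": [0, 0, 0], "jaw": -1}, {"offset": [0.003, -0.0024, 0.07], "turn": [0, 0, 0], "jaw": -1}, {"offset": [0.003, -0.0024, 0.07], "turn": [0, 0, 0], "jaw": -1}])

```text
clock: 14.62
ee_pos: [0.5397, 0.2091, 0.1914]
eef_rot: [2.467, 1.945, 0.001]
wrist_force: [0.0, 0.5, -4.3]
opening: 0.0491
```

```bash
python3 - <<'E'
from h import *
w=look("w16",3)
cv2.imwrite("pics/c16.png",cv2.resize(w["color"][100:230,230:420,::-1],None,fx=4,fy=4,interpolation=cv2.INTER_CUBIC))
E
```

```text
sd [0.     0.0001 0.0001]
clock 14.77 tcp [0.5398 0.2093 0.1918] yaw 1.3359 ztool [ 1.3e-03  5.0e-04 -1.0e+00] F [-0.   0.3 -3.8] open 0.0487
```

View pics/c16.png

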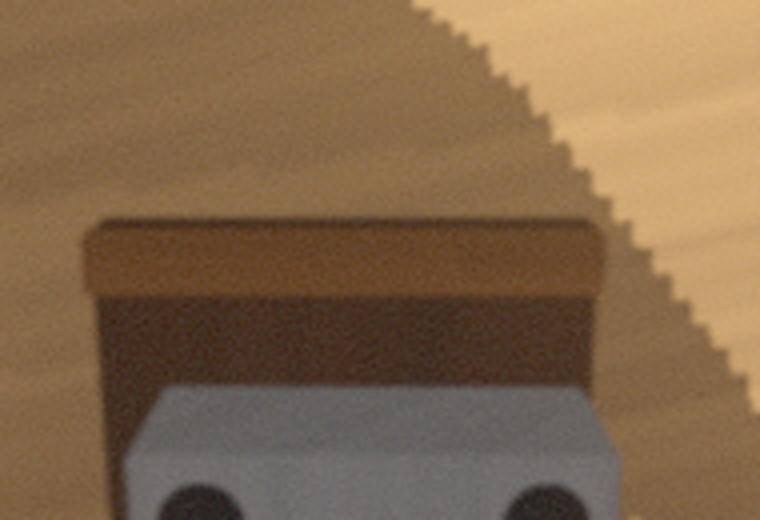

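```bash
python3 - <<'E'
from h import *
w=look("w17",3); Ti=np.linalg.inv(w["T"]@np.linalg.inv(w["mount"]))
for uv in [(250.75,165),(381.25,165),(316,155.5),(316,174.2),(255,185),(378,185)]:
    z=.013 if uv[1]<175 else .008; p=plane(w,uv,z)[0]; print(uv,p.round(4),((Ti[:3,:3]@p+Ti[:3,3])*1000).round(1))
d=toolpts(w)
for r in (208,211,214,217,220,224): print(r,(d[r,320]*1000).round(1))
E
```

```text
sd [0.0001 0.     0.0001]
clock 14.97 tcp [0.5396 0.2094 0.1917] yaw 1.3361 ztool [ 1.e-03  4.e-04 -1.e+00] F [-0.2 -0.1 -3.6] open 0.0492
(250.75, 165) [0.4864 0.1871 0.013 ] [-34.1 -46.7 178.7]
(381.25, 165) [0.5012 0.2487 0.013 ] [ 29.2 -46.6 178.7]
(316, 155.5) [0.4893 0.219  0.013 ] [ -2.4 -51.3 178.7]
(316, 174.2) [0.4982 0.2168 0.013 ] [ -2.5 -42.1 178.7]
(255, 185) [0.4974 0.1848 0.008 ] [-33.9 -35.5 183.7]
(378, 185) [0.5122 0.246  0.008 ] [ 29.1 -35.3 183.7]
208 [ -0.4 -33.2 153.2]
211 [ -0.3 -33.1 149.8]
214 [ -0.3 -33.1 146.2]
217 [ -0.3 -31.9 146. ]
220 [ -0.3 -30.  147.4]
224 [ -0.3 -28.3 147.5]
```

>>> servo_tool(motion=[{"offset": [-0.0024, 0, 0.002], "turn": [0, 0, 0], "jaw": -1}, {"offset": [-0.0024, 0, 0.005], "turn": [0, 0, 0], "jaw": -1}, {"offset": [-0.0024, 0, 0.008], "turn": [0, 0, 0], "jaw": -1}, {"offset": [-0.0024, 0, 0.01], "turn": [0, 0, 0], "jaw": -1}, {"offset": [-0.0024, 0, 0.011], "turn": [0, 0, 0], "jaw": -1}, {"offset": [-0.0024, 0, 0.012], "turn": [0, 0, 0], "jaw": -1}, {"offset": [-0.0024, 0, 0.012], "turn": [0, 0, 0], "jaw": -1}])

```text
clock: 15.6
ee_pos: [0.5387, 0.2068, 0.1797]
eef_rot: [-2.466, -1.946, 0.001]
wrist_force: [-2.1, -0.5, 2.1]
opening: 0.0491
```

```bash
python3 - <<'E'
from h import *
w=look("w18",3)
cv2.imwrite("pics/c18.png",cv2.resize(w["color"][100:230,230:420,::-1],None,fx=4,fy=4,interpolation=cv2.INTER_CUBIC))
E
```

```text
sd [0. 0. 0.]
clock 15.75 tcp [0.5387 0.2068 0.1797] yaw 1.3360 ztool [-6.e-04 -2.e-04 -1.e+00] F [-2.9 -0.1  4.9] open 0.0487
```

View pics/c18.png

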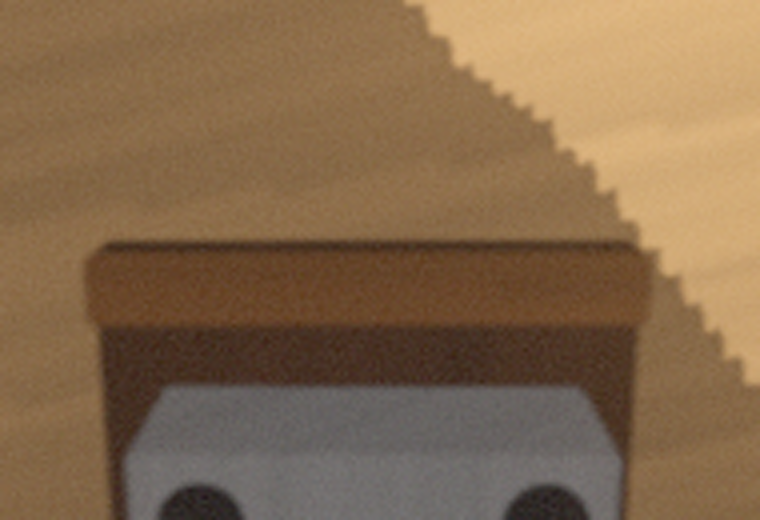

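>>> servo_tool(motion=[{"offset": [0, 0, 0], "turn": [0, 0, 0], "jaw": 0.25}, {"offset": [0, 0, 0], "turn": [0, 0, 0], "jaw": 0.4}, {"offset": [0, 0, 0], "turn": [0, 0, 0], "jaw": 0.6}, {"offset": [0, 0, 0], "turn": [0, 0, 0], "jaw": 0.8}, {"offset": [0, 0, -0.01], "turn": [0, 0, 0], "jaw": 1}, {"offset": [0, 0, -0.03], "turn": [0, 0, 0], "jaw": 1}, {"offset": [0, 0, -0.06], "turn": [0, 0, 0], "jaw": 1}, {"offset": [0, 0, -0.1], "turn": [0, 0, 0], "jaw": 1}, {"offset": [0, -0.02, -0.13], "turn": [0, 0, 0], "jaw": 1}, {"offset": [0, -0.02, -0.15], "turn": [0, 0, 0], "jaw": 1}, {"offset": [0, -0.02, -0.15], "turn": [0, 0, 0], "jaw": 1}, {"offset": [0, -0.02, -0.15], "turn": [0, 0, 0], "jaw": 1}])

```text
clock: 16.8
ee_pos: [0.5197, 0.2117, 0.3311]
eef_rot: [2.465, 1.946, 0.006]
wrist_force: [0.3, -0.4, -0.1]
opening: 0.0856
```

```bash
python3 - <<'E'
from h import *
w=look("w19",4); stops(w,(.544,.206),.103,vlo=85)
m,P=hmask(w,.025,.05,(.544,.206),.05); print(np.nanmedian(P[m>0],0)); rectmask(w,m,.033)
move([0.545,0.012,0.195],1.5708)
E
```

```text
sd [0.0001 0.0001 0.0007]
clock 17.00 tcp [0.5192 0.2113 0.3287] yaw 1.3358 ztool [-8.e-04 -5.e-04 -1.e+00] F [ 0.2 -0.3 -0.4] open 0.0853
  stop 817 [497.  220.5] [28.9 67.8] [497.8 222.3]
  stop 449 [592.6 192.1] [26.1 67.2] [593.1 191.3]
  centre [544.8 206.3] D 99.7 want 103 yaw -0.2892
  centre [545.4 206.8] D 100.3 want 103 yaw -0.3145
[0.53985727 0.20724331 0.03406034]
rect c [542.5 206.8] size [50.  75.9] yaw -0.2367 centroid [0.5405 0.2073 0.033 ]
clock 17.05 tcp [0.5192 0.2112 0.3279] yaw 1.336 tilt 0.0025 open 0.0852 F [-0.5  0.   0.2] q7 0.94
offset [-0.1878  0.0714 -0.0219] turn [-0.002   0.0015 -0.2351]
```

View pics/w19.png

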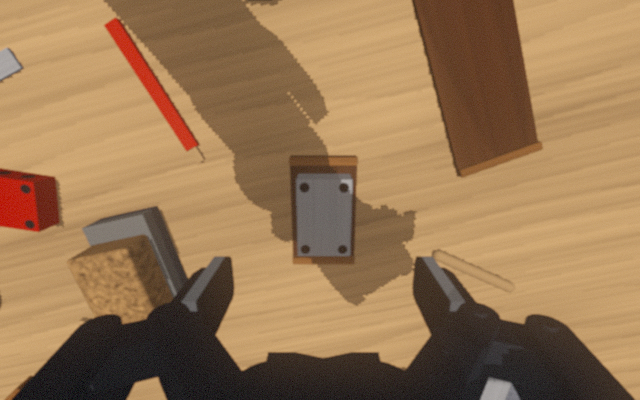

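```bash
python3 - <<'E'
from h import *
w=load("w19.npz"); cv2.imwrite("pics/c19.png",cv2.resize(w["color"][145:275,280:370,::-1],None,fx=5,fy=4.6,interpolation=cv2.INTER_CUBIC))
g=w["color"].astype(int)
for r in list(range(150,180))+list(range(250,270)): print(r,g[r,318:330].mean(0).round().astype(int),end=" ")
E
```

```text
150 [152 120  81] 151 [152 119  81] 152 [146 113  76] 153 [143 111  75] 154 [134 103  69] 155 [112  83  55] 156 [96 67 43] 157 [100  67  40] 158 [106  72  42] 159 [109  73  44] 160 [106  72  44] 161 [107  72  41] 162 [109  74  45] 163 [110  76  45] 164 [104  71  42] 165 [96 64 40] 166 [83 58 38] 167 [79 55 36] 168 [78 54 37] 169 [78 54 36] 170 [78 52 35] 171 [78 54 37] 172 [79 56 42] 173 [88 72 63] 174 [99 91 86] 175 [102  95  90] 176 [102  95  90] 177 [101  93  90] 178 [104  96  93] 179 [106  99  96] 250 [111 103 101] 251 [113 104 101] 252 [112 104 100] 253 [112 105 100] 254 [111 103  99] 255 [109  98  92] 256 [101  81  66] 257 [98 67 44] 258 [100  68  42] 259 [101  68  40] 260 [102  70  43] 261 [104  71  44] 262 [106  73  44] 263 [110  77  48] 264 [121  90  58] 265 [130 101  68] 266 [136 105  72] 267 [141 108  74] 268 [148 114  78] 269 [151 118  81]
```

View pics/c19.png

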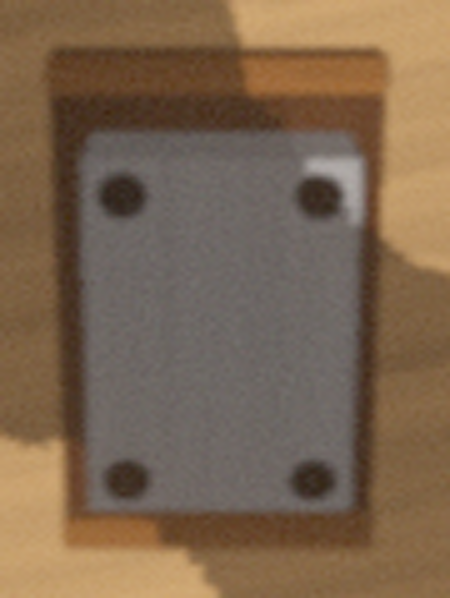

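```bash
python3 - <<'E'
from h import *
w=load("w19.npz"); Ti=np.linalg.inv(w["T"]@np.linalg.inv(w["mount"]))
for r,z in((155.5,.013),(165,.013),(172.8,.008),(255.8,.033),(263.8,.013)):
    p=plane(w,(323,r),z)[0]; print(r,((Ti[:3,:3]@p+Ti[:3,3])*1000).round(1))
E
```

```text
155.5 [  1.1 -29.9 315.7]
165 [  1.1 -21.  315.7]
172.8 [  1.1 -12.6 320.7]
255.8 [  0.9  62.7 295.7]
263.8 [  0.9  82.2 315.6]
```

>>> servo_tool(motion=[{"offset": [-0.03, 0.011, 0], "turn": [0, 0, -0.04], "jaw": 1}, {"offset": [-0.07, 0.026, -0.01], "turn": [0, 0, -0.09], "jaw": 1}, {"offset": [-0.11, 0.042, -0.02], "turn": [0, 0, -0.14], "jaw": 1}, {"offset": [-0.15, 0.057, -0.022], "turn": [0, 0, -0.19], "jaw": 1}, {"offset": [-0.175, 0.066, -0.022], "turn": [0, 0, -0.22], "jaw": 1}, {"offset": [-0.185, 0.07, -0.022], "turn": [0, 0, -0.235], "jaw": 1}, {"offset": [-0.188, 0.071, -0.022], "turn": [0, 0, -0.235], "jaw": 1}, {"offset": [-0.188, 0.071, -0.022], "turn": [0, 0, -0.235], "jaw": 1}, {"offset": [-0.188, 0.071, -0.022], "turn": [0, 0, -0.235], "jaw": 1}, {"offset": [-0.188, 0.071, -0.022], "turn": [0, 0, -0.235], "jaw": 1}])

```text
clock: 17.88
ee_pos: [0.5446, 0.0143, 0.3507]
eef_rot: [-2.217, -2.224, -0.0]
wrist_force: [-0.7, -0.4, 0.5]
opening: 0.0852
```

```bash
python3 - <<'E'
from h import *
w=look("w20",4)
m,P=hmask(w,.05,.075,(.55,.012),.1); print(np.nanmedian(P[m>0],0)); rectmask(w,m,.062)
m,P=hmask(w,.02,.04,(.55,.012),.12); print(np.nanmedian(P[m>0],0)); rectmask(w,m,.028)
E
```

```text
sd [0.     0.0003 0.0001]
clock 18.08 tcp [0.5447 0.014  0.351 ] yaw 1.5740 ztool [-4.e-04  6.e-04 -1.e+00] F [ 0.2  0.  -0.2] open 0.0852
[0.56676289 0.01205624 0.06212736]
rect c [571.6  11.7] size [ 55.4 111. ] yaw -0.0153 centroid [0.5673 0.0118 0.062 ]
[0.51023964 0.01287015 0.02815142]
rect c [512.2  12.7] size [24.6 61.9] yaw 1.5561 centroid [0.5103 0.0129 0.028 ]
```

View pics/w20.png

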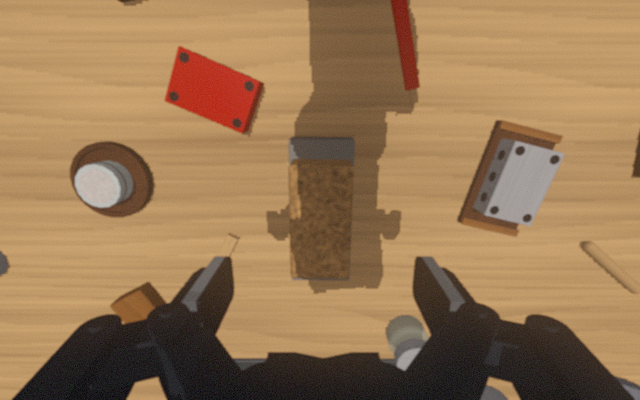

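```bash
python3 - <<'E'
from h import *
move([0.5715,0.0118,0.047],1.5555)
E
```

```text
clock 18.13 tcp [0.5447 0.0133 0.3512] yaw 1.573 tilt 0.0003 open 0.0856 F [ 0.1 -0.5 -0.4] q7 1.48
offset [-0.0016  0.0268  0.1492] turn [-0.0001 -0.0002  0.0174]
```

>>> servo_tool(motion=[{"offset": [-0.001, 0.01, 0.03], "turn": [0, 0, 0.01], "jaw": 1}, {"offset": [-0.002, 0.02, 0.06], "turn": [0, 0, 0.017], "jaw": 1}, {"offset": [-0.002, 0.0265, 0.085], "turn": [0, 0, 0.017], "jaw": 1}, {"offset": [-0.002, 0.0265, 0.1], "turn": [0, 0, 0.017], "jaw": 1}, {"offset": [-0.002, 0.0265, 0.11], "turn": [0, 0, 0.017], "jaw": 1}, {"offset": [-0.002, 0.0265, 0.11], "turn": [0, 0, 0.017], "jaw": 1}, {"offset": [-0.002, 0.0265, 0.11], "turn": [0, 0, 0.017], "jaw": 1}])

```text
clock: 18.72
ee_pos: [0.5711, 0.0104, 0.2411]
eef_rot: [-2.239, -2.203, 0.001]
wrist_force: [0.3, 0.1, 0.3]
opening: 0.0852
```

```bash
python3 - <<'E'
from h import *
w=look("w21",3); d=toolpts(w)
m,P=hmask(w,.05,.075,(.55,.012),.1); rectmask(w,m,.062)
for r in range(150,260,10):
    q=d[r]; k=np.where((abs(q[:,2]-q[r*0+321,2])<.004)&(abs(np.arange(640)-321)<90))[0]; print(r,(d[r,321]*1000).round(1),k.min(),k.max(),(q[k.min(),0]*1000).round(1),(q[k.max(),0]*1000).round(1))
E
```

```text
sd [0.0001 0.     0.0002]
clock 18.87 tcp [0.5715 0.0103 0.2422] yaw 1.5542 ztool [ 1.7e-03  1.0e-04 -1.0e+00] F [ 0.1 -0.3  0.7] open 0.0855
rect c [571.3  11.4] size [ 54.9 109.7] yaw -0.0159 centroid [0.5644 0.0115 0.062 ]
150 [ -0.4 -53.4 181.5] 270 378 -25.8 27.8
160 [ -0.4 -48.6 180.6] 268 380 -26.7 29.1
170 [ -0.4 -43.8 179.8] 269 379 -26.3 28.6
180 [ -0.4 -38.7 180. ] 269 379 -26.7 28.9
190 [ -0.5 -33.3 181.1] 270 378 -26.4 28.3
200 [ -0.5 -28.3 180.1] 270 377 -26.9 28.2
210 [ -0.5 -23.2 179.5] 271 377 -26.4 28.6
220 [ -0.5 -16.9 181.5] 271 376 -26.9 28.2
230 [ -0.5 -11.5 181. ] 272 376 -26.5 28.6
240 [ -0.5  -6.2 180.1] 273 375 -26.1 28.2
250 [ -0.6  -0.5 179.8] 273 375 -26.6 28.9
```

View pics/w21.png

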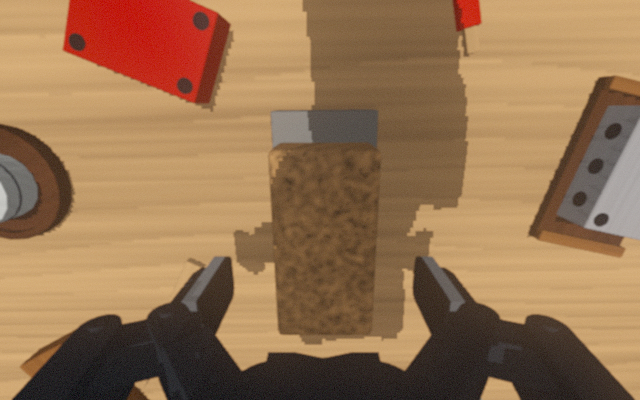

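>>> servo_tool(motion=[{"offset": [0.001, 0, 0.012], "turn": [0, 0, 0], "jaw": 1}, {"offset": [0.001, 0, 0.025], "turn": [0, 0, 0], "jaw": 1}, {"offset": [0.001, 0, 0.035], "turn": [0, 0, 0], "jaw": 1}, {"offset": [0.001, 0, 0.04], "turn": [0, 0, 0], "jaw": 1}, {"offset": [0.001, 0, 0.04], "turn": [0, 0, 0], "jaw": 0.8}, {"offset": [0.001, 0, 0.04], "turn": [0, 0, 0], "jaw": 0.6}, {"offset": [0.001, 0, 0.04], "turn": [0, 0, 0], "jaw": 0.45}, {"offset": [0.001, 0, 0.04], "turn": [0, 0, 0], "jaw": 0.35}, {"offset": [0.001, 0, 0.04], "turn": [0, 0, 0], "jaw": 0.2}, {"offset": [0.001, 0, 0.04], "turn": [0, 0, 0], "jaw": -0.2}, {"offset": [0.001, 0, 0.04], "turn": [0, 0, 0], "jaw": -1}, {"offset": [0.001, 0, 0.04], "turn": [0, 0, 0], "jaw": -1}])

```text
clock: 19.92
ee_pos: [0.5716, 0.0112, 0.2018]
eef_rot: [2.24, 2.202, 0.001]
wrist_force: [0.5, -0.8, 3.6]
opening: 0.0551
```

>>> servo_tool(motion=[{"offset": [0, 0, 0], "turn": [0, 0, 0], "jaw": -1}, {"offset": [0, 0, 0], "turn": [0, 0, 0], "jaw": -1}])

```text
clock: 20.08
ee_pos: [0.5716, 0.0112, 0.2018]
eef_rot: [2.24, 2.202, 0.001]
wrist_force: [0.3, -0.2, 5.6]
opening: 0.0551
```

```bash
python3 - <<'E'
from h import *
w=look("w22",2)
E
```

```text
sd [0. 0. 0.]
clock 20.18 tcp [0.5716 0.0112 0.2018] yaw 1.5540 ztool [ 0.0011  0.     -1.    ] F [-0.2 -0.   5.5] open 0.0550
```

View pics/w22.png

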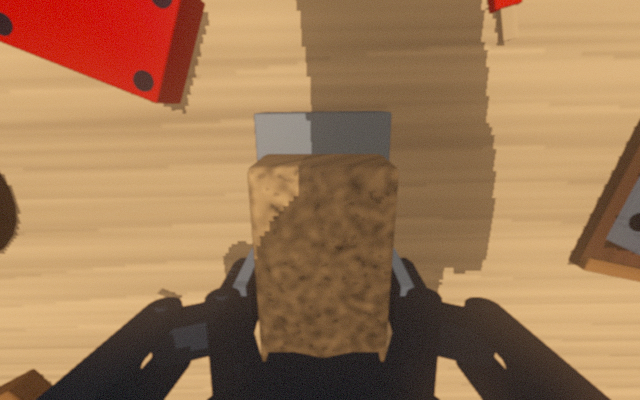

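>>> servo_tool(motion=[{"offset": [0, 0, -0.003], "turn": [0, 0, 0], "jaw": -1}, {"offset": [0, 0, -0.008], "turn": [0, 0, 0], "jaw": -1}, {"offset": [0, 0, -0.018], "turn": [0, 0, 0], "jaw": -1}, {"offset": [0, 0, -0.035], "turn": [0, 0, 0], "jaw": -1}, {"offset": [0, 0, -0.055], "turn": [0, 0, 0], "jaw": -1}, {"offset": [0, 0, -0.075], "turn": [0, 0, 0], "jaw": -1}, {"offset": [0, 0, -0.085], "turn": [0, 0, 0], "jaw": -1}, {"offset": [0, 0, -0.085], "turn": [0, 0, 0], "jaw": -1}, {"offset": [0, 0, -0.085], "turn": [0, 0, 0], "jaw": -1}])

```text
clock: 20.98
ee_pos: [0.5712, 0.0112, 0.2867]
eef_rot: [2.24, 2.202, 0.001]
wrist_force: [0.1, 0.2, -1.2]
opening: 0.0559
```

```bash
python3 - <<'E'
from h import *
w=look("w23",3); d=toolpts(w)
for r in (158,162,166,168,170,174,180,200,220,260,300,330,345): print(r,(d[r,310]*1000).round(1),(d[r,335]*1000).round(1))
move([0.465,-0.3815,0.115],1.699)
E
```

```text
sd [0.0001 0.     0.0003]
clock 21.13 tcp [0.5707 0.0112 0.2854] yaw 1.5541 ztool [-1.6e-03 -1.0e-04 -1.0e+00] F [ 0.   0.2 -1.1] open 0.0550
158 [ -4.8 -53.4 157.7] [  5.6 -53.2 158.9]
162 [ -4.5 -53.2 149.3] [  5.2 -53.2 149. ]
166 [ -4.2 -53.2 141.3] [  4.9 -53.1 141.4]
168 [ -4.2 -52.5 140.7] [  4.9 -52.6 140.4]
170 [ -4.1 -52.3 138.4] [  4.9 -52.  139.5]
174 [ -4.1 -50.7 139.1] [  4.9 -50.6 139.3]
180 [ -4.1 -48.8 137.8] [  4.9 -48.2 140.1]
200 [ -4.3 -40.8 139.5] [  5.  -40.6 140. ]
220 [ -4.4 -33.  139.1] [  5.  -33.  139.3]
260 [ -4.6 -16.  139.6] [  5.3 -15.6 140.3]
300 [ -4.9   1.8 138.9] [  5.4   2.1 139.3]
330 [ -5.1  17.9 140.5] [  5.6  17.4 139.8]
345 [ -5.2  24.9 139.5] [  5.6  24.6 139.1]
clock 21.18 tcp [0.5707 0.0112 0.285 ] yaw 1.554 tilt 0.0024 open 0.0552 F [ 0.3  0.6 -0.9] q7 1.48
offset [-0.3944 -0.0991  0.0154] turn [-2.400e-03  1.000e-04 -1.449e-01]
```

View pics/w23.png

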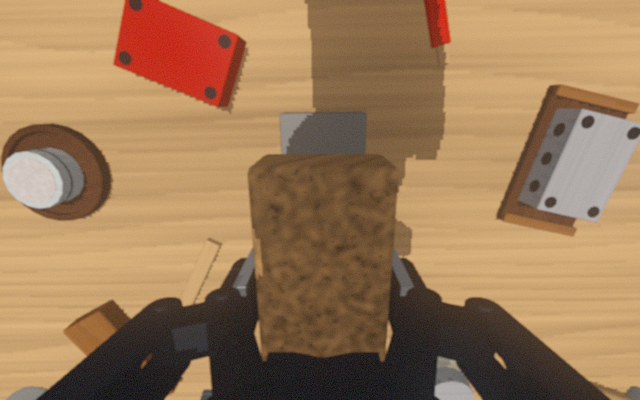

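>>> servo_tool(motion=[{"offset": [-0.01, -0.003, 0], "turn": [0, 0, 0], "jaw": -1}, {"offset": [-0.03, -0.008, 0], "turn": [0, 0, -0.01], "jaw": -1}, {"offset": [-0.06, -0.015, 0], "turn": [0, 0, -0.02], "jaw": -1}, {"offset": [-0.095, -0.024, 0], "turn": [0, 0, -0.035], "jaw": -1}, {"offset": [-0.13, -0.033, 0], "turn": [0, 0, -0.05], "jaw": -1}, {"offset": [-0.165, -0.042, 0], "turn": [0, 0, -0.06], "jaw": -1}, {"offset": [-0.2, -0.051, 0], "turn": [0, 0, -0.075], "jaw": -1}, {"offset": [-0.235, -0.06, 0], "turn": [0, 0, -0.09], "jaw": -1}, {"offset": [-0.27, -0.069, 0], "turn": [0, 0, -0.1], "jaw": -1}, {"offset": [-0.305, -0.078, 0], "turn": [0, 0, -0.115], "jaw": -1}, {"offset": [-0.335, -0.086, 0.005], "turn": [0, 0, -0.125], "jaw": -1}, {"offset": [-0.36, -0.092, 0.01], "turn": [0, 0, -0.135], "jaw": -1}])

```text
clock: 22.18
ee_pos: [0.4708, -0.3509, 0.2757]
eef_rot: [-2.09, -2.345, 0.003]
wrist_force: [-1.2, -0.8, -1.5]
opening: 0.0545
```

>>> servo_tool(motion=[{"offset": [-0.02, -0.005, 0.005], "turn": [0, 0, -0.007], "jaw": -1}, {"offset": [-0.03, -0.008, 0.005], "turn": [0, 0, -0.01], "jaw": -1}, {"offset": [-0.034, -0.009, 0.005], "turn": [0, 0, -0.01], "jaw": -1}, {"offset": [-0.034, -0.009, 0.005], "turn": [0, 0, -0.01], "jaw": -1}, {"offset": [-0.034, -0.009, 0.005], "turn": [0, 0, -0.01], "jaw": -1}, {"offset": [-0.034, -0.009, 0.005], "turn": [0, 0, -0.01], "jaw": -1}, {"offset": [-0.034, -0.009, 0.005], "turn": [0, 0, -0.01], "jaw": -1}, {"offset": [-0.034, -0.009, 0.005], "turn": [0, 0, -0.01], "jaw": -1}])

```text
clock: 22.85
ee_pos: [0.469, -0.3807, 0.2714]
eef_rot: [-2.072, -2.362, -0.001]
wrist_force: [-0.1, -0.5, -0.0]
opening: 0.0551
```

```bash
python3 - <<'E'
from h import *
w=look("w24",4); stops(w,(.465,-.3815),.138)
cv2.imwrite("pics/c24.png",cv2.resize(w["color"][60:260,220:430,::-1],None,fx=3.5,fy=3,interpolation=cv2.INTER_CUBIC))
move([0.4633,-0.3817,0.027],1.699)
E
```

```text
sd [0.0001 0.0003 0.    ]
clock 23.05 tcp [ 0.4687 -0.3813  0.2713] yaw 1.7003 ztool [ 2.e-04  1.e-04 -1.e+00] F [ 0.1 -0.4 -1.1] open 0.0554
  stop 7993 [ 483.9 -379.3] [ 99.1 115.3] [ 477.8 -376.9]
  stop 1068 [ 396.3 -389.6] [ 7.4 69.4] [ 396.2 -389.5]
  stop 83 [ 469.1 -432.8] [ 9.8 20.1] [ 469.1 -434.8]
  centre [ 440.1 -384.5] D 88.2 want 138 yaw 0.1170
  centre [ 437.  -383.2] D 82.5 want 138 yaw 0.1531
clock 23.10 tcp [ 0.4684 -0.3818  0.2713] yaw 1.699 tilt 0.0001 open 0.0554 F [ 0.2  0.4 -1. ] q7 2.23
offset [ 0.0008 -0.0051  0.0893] turn [0.0001 0.0001 0.0004]
```

View pics/w24.png

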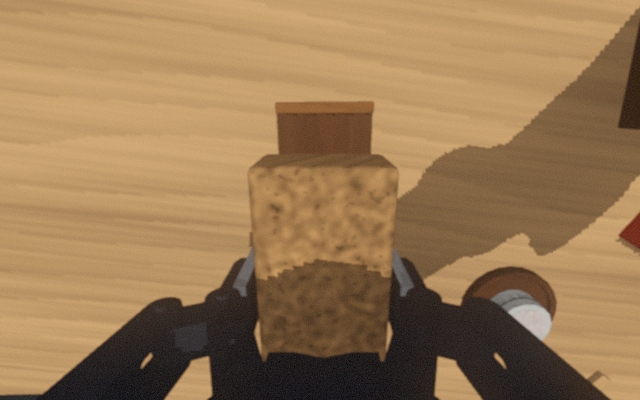

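>>> servo_tool(motion=[{"offset": [0.001, -0.0054, 0.015], "turn": [0, 0, 0], "jaw": -1}, {"offset": [0.001, -0.0054, 0.03], "turn": [0, 0, 0], "jaw": -1}, {"offset": [0.001, -0.0054, 0.045], "turn": [0, 0, 0], "jaw": -1}, {"offset": [0.001, -0.0054, 0.06], "turn": [0, 0, 0], "jaw": -1}, {"offset": [0.001, -0.0054, 0.07], "turn": [0, 0, 0], "jaw": -1}, {"offset": [0.001, -0.0054, 0.075], "turn": [0, 0, 0], "jaw": -1}, {"offset": [0.001, -0.0054, 0.075], "turn": [0, 0, 0], "jaw": -1}, {"offset": [0.001, -0.0054, 0.075], "turn": [0, 0, 0], "jaw": -1}, {"offset": [0.001, -0.0054, 0.075], "turn": [0, 0, 0], "jaw": -1}])

```text
clock: 23.85
ee_pos: [0.4632, -0.382, 0.1969]
eef_rot: [2.074, 2.358, 0.0]
wrist_force: [-0.2, -0.1, -0.5]
opening: 0.0553
```

```bash
python3 - <<'E'
from h import *
w=look("w25",4); stops(w,(.465,-.3815),.138)
cv2.imwrite("pics/c25.png",cv2.resize(w["color"][80:210,220:430,::-1],None,fx=3.8,fy=3.8,interpolation=cv2.INTER_CUBIC))
d=toolpts(w)
for r in (156,158,160,162,166,168): print(r,(d[r,310]*1000).round(1))
E
```

```text
sd [0.0001 0.0001 0.0001]
clock 24.05 tcp [ 0.4631 -0.3819  0.197 ] yaw 1.6990 ztool [ 1.2e-03 -9.0e-04 -1.0e+00] F [-0.1  0.3 -1. ] open 0.0550
  stop 9086 [ 450.3 -383.5] [65.7 76.3] [ 445.3 -383.5]
  stop 2334 [ 396.2 -390. ] [ 7.9 69.4] [ 395.9 -390. ]
  centre [ 423.3 -386.8] D 54.4 want 138 yaw 0.1185
  centre [ 420.6 -386.7] D 49.8 want 138 yaw 0.1314
156 [ -5.3 -53.1 164.4]
158 [ -5.1 -53.3 157.8]
160 [ -4.9 -53.2 153.2]
162 [ -4.7 -53.4 147.7]
166 [ -4.5 -52.9 142.3]
168 [ -4.4 -52.5 140.4]
```

View pics/c25.png

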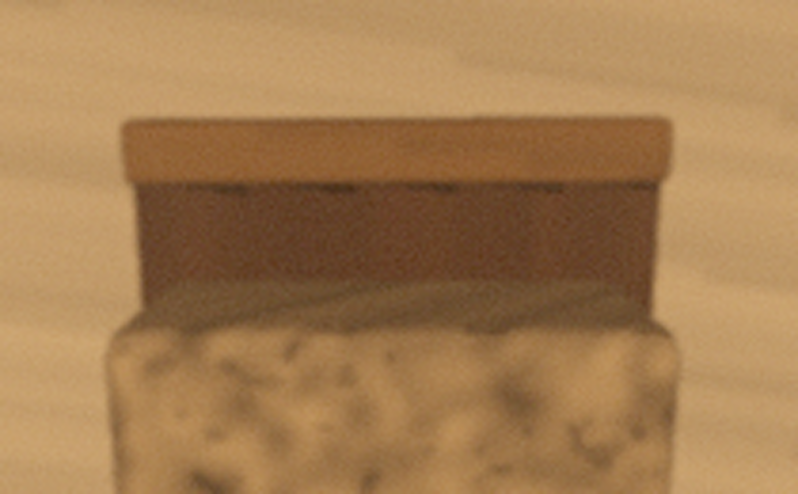

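>>> servo_tool(motion=[{"offset": [0.0005, 0, 0.003], "turn": [0, 0, 0], "jaw": -1}, {"offset": [0.0005, 0, 0.006], "turn": [0, 0, 0], "jaw": -1}, {"offset": [0.0005, 0, 0.01], "turn": [0, 0, 0], "jaw": -1}, {"offset": [0.0005, 0, 0.013], "turn": [0, 0, 0], "jaw": -1}, {"offset": [0.0005, 0, 0.015], "turn": [0, 0, 0], "jaw": -1}, {"offset": [0.0005, 0, 0.016], "turn": [0, 0, 0], "jaw": -1}, {"offset": [0.0005, 0, 0.016], "turn": [0, 0, 0], "jaw": -1}])

```text
clock: 24.68
ee_pos: [0.4626, -0.3811, 0.1818]
eef_rot: [-2.074, -2.359, 0.001]
wrist_force: [-3.7, 2.9, 13.6]
opening: 0.0552
```

```bash
python3 - <<'E'
from h import *
w=look("w26",3)
E
```

```text
sd [0. 0. 0.]
clock 24.83 tcp [ 0.4626 -0.381   0.1818] yaw 1.6991 ztool [-7.e-04  1.e-04 -1.e+00] F [-3.6  3.1 14. ] open 0.0552
```

Seated (contact about 14 N). Release and rise.

>>> servo_tool(motion=[{"offset": [0, 0, -0.0006], "turn": [0, 0, 0], "jaw": 0.35}, {"offset": [0, 0, -0.0006], "turn": [0, 0, 0], "jaw": 0.5}, {"offset": [0, 0, -0.0006], "turn": [0, 0, 0], "jaw": 0.7}, {"offset": [0, 0, -0.0006], "turn": [0, 0, 0], "jaw": 0.9}, {"offset": [0, 0, -0.01], "turn": [0, 0, 0], "jaw": 1}, {"offset": [0, 0, -0.03], "turn": [0, 0, 0], "jaw": 1}, {"offset": [0, 0, -0.06], "turn": [0, 0, 0], "jaw": 1}, {"offset": [0, 0, -0.1], "turn": [0, 0, 0], "jaw": 1}, {"offset": [0, -0.01, -0.13], "turn": [0, 0, 0], "jaw": 1}, {"offset": [0, -0.01, -0.15], "turn": [0, 0, 0], "jaw": 1}, {"offset": [0, -0.01, -0.15], "turn": [0, 0, 0], "jaw": 1}, {"offset": [0, -0.01, -0.15], "turn": [0, 0, 0], "jaw": 1}])

```text
clock: 25.88
ee_pos: [0.453, -0.3828, 0.3319]
eef_rot: [2.073, 2.356, 0.0]
wrist_force: [0.1, 0.1, -0.6]
opening: 0.0856
```

```bash
python3 - <<'E'
from h import *
w=look("w27",4); stops(w,(.465,-.3815),.138)
m,P=hmask(w,.03,.055,(.465,-.3815),.08); print(np.nanmedian(P[m>0],0)); rectmask(w,m,.042)
cv2.imwrite("pics/c27.png",cv2.resize(w["color"][100:300,250:400,::-1],None,fx=3,fy=3,interpolation=cv2.INTER_CUBIC))
move([0.555,0.012,0.17],1.56)
E
```

```text
sd [0.0001 0.0001 0.0007]
clock 26.08 tcp [ 0.4525 -0.3821  0.3294] yaw 1.6993 ztool [-0.0013  0.0011 -1.    ] F [ 0.3 -0.1  0.2] open 0.0852
  stop 3241 [ 450.2 -382.7] [62.  74.5] [ 446.2 -383.7]
  stop 693 [ 396.2 -390.4] [ 8.7 68.9] [ 396.4 -390.4]
  centre [ 423.2 -386.6] D 54.5 want 138 yaw 0.1410
  centre [ 421.3 -387.1] D 50.2 want 138 yaw 0.1332
[ 0.45849111 -0.38182406  0.0429397 ]
rect c [ 463.5 -381.4] size [ 55.6 109.8] yaw 0.1294 centroid [ 0.4592 -0.3819  0.042 ]
clock 26.13 tcp [ 0.4526 -0.3821  0.3287] yaw 1.699 tilt 0.0029 open 0.0856 F [-1.1  0.7  0.2] q7 2.25
offset [0.3777 0.1521 0.0042] turn [-0.0022 -0.002   0.1394]
```

View pics/w27.png

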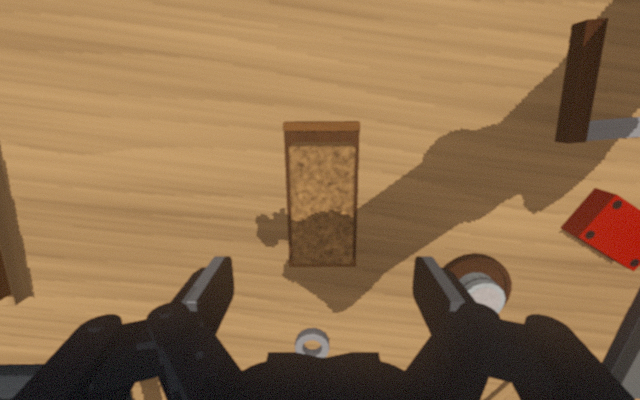

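>>> servo_tool(motion=[{"offset": [0.02, 0.008, 0], "turn": [0, 0, 0.01], "jaw": 1}, {"offset": [0.055, 0.022, 0], "turn": [0, 0, 0.02], "jaw": 1}, {"offset": [0.09, 0.036, 0], "turn": [0, 0, 0.035], "jaw": 1}, {"offset": [0.125, 0.05, 0], "turn": [0, 0, 0.05], "jaw": 1}, {"offset": [0.16, 0.064, 0], "turn": [0, 0, 0.06], "jaw": 1}, {"offset": [0.195, 0.078, 0], "turn": [0, 0, 0.075], "jaw": 1}, {"offset": [0.23, 0.092, 0], "turn": [0, 0, 0.09], "jaw": 1}, {"offset": [0.265, 0.106, 0], "turn": [0, 0, 0.1], "jaw": 1}, {"offset": [0.3, 0.12, 0], "turn": [0, 0, 0.115], "jaw": 1}, {"offset": [0.335, 0.134, 0], "turn": [0, 0, 0.125], "jaw": 1}, {"offset": [0.36, 0.145, 0], "turn": [0, 0, 0.135], "jaw": 1}, {"offset": [0.378, 0.152, 0], "turn": [0, 0, 0.14], "jaw": 1}])

```text
clock: 27.13
ee_pos: [0.5558, 0.0161, 0.3292]
eef_rot: [-2.228, -2.212, -0.001]
wrist_force: [1.1, 0.6, 0.0]
opening: 0.0855
```

>>> servo_tool(motion=[{"offset": [0, 0, 0], "turn": [0, 0, 0], "jaw": 1}, {"offset": [0, 0, 0], "turn": [0, 0, 0], "jaw": 1}, {"offset": [0, 0, 0], "turn": [0, 0, 0], "jaw": 1}, {"offset": [0, 0, 0], "turn": [0, 0, 0], "jaw": 1}])

```text
clock: 27.47
ee_pos: [0.5548, 0.01, 0.3296]
eef_rot: [-2.237, -2.205, 0.003]
wrist_force: [-0.1, -0.5, 0.1]
opening: 0.0857
```

```bash
python3 - <<'E'
from h import *
w=look("w28",4)
m,P=hmask(w,.018,.04,(.57,.012),.1); print(np.nanmedian(P[m>0],0)); rectmask(w,m,.028)
E
```

```text
sd [0.0001 0.0002 0.0001]
clock 27.67 tcp [0.5549 0.0102 0.33  ] yaw 1.5564 ztool [-7.e-04 -7.e-04 -1.e+00] F [ 0.2  0.2 -0.1] open 0.0851
[0.56618097 0.01123778 0.02815219]
rect c [575.   11.2] size [ 61.8 150.2] yaw -0.0094 centroid [0.5672 0.0113 0.028 ]
```

View pics/w28.png

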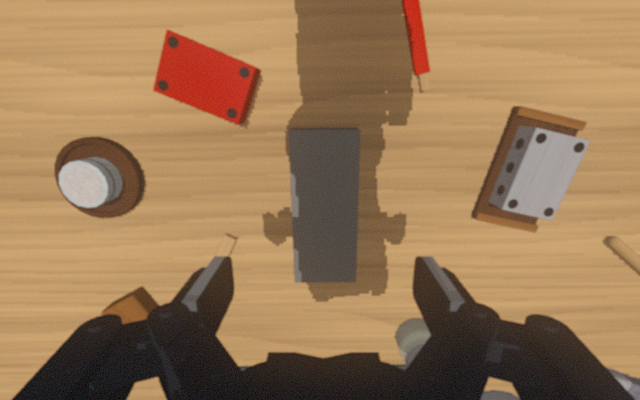

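```bash
python3 - <<'E'
from h import *
w=load("w28.npz"); P=cloud(w)
m=(P[:,:,2]>.004)&(P[:,:,2]<.15)&(abs(P[:,:,0]-.575)<.06)&(abs(P[:,:,1]-.011)>.034)&(abs(P[:,:,1]-.011)<.08)
print(m.sum(), np.nanmin(P[m],0) if m.sum() else 0, np.nanmax(P[m],0) if m.sum() else 0)
for uv in [(236,237),(226,236),(232,245)]: print(plane(w,uv,.003)[0], P[uv[1],uv[0]])
cv2.imwrite("pics/c28.png",cv2.resize(w["color"][200:300,180:300,::-1],None,fx=5,fy=5))
move([0.575,0.0112,0.045],1.5614)
E
```

```text
0 0 0
[ 0.61053809 -0.08120363  0.003     ] [ 6.11816777e-01 -8.21188451e-02  8.06712387e-05]
[ 0.60923867 -0.09152865  0.003     ] [ 0.60763346 -0.09023919  0.00670184]
[ 0.61961722 -0.08633357  0.003     ] [ 0.6175544  -0.08487744  0.00740179]
clock 27.72 tcp [0.5551 0.0108 0.3302] yaw 1.557 tilt 0.0003 open 0.0854 F [-0.1 -0.8 -0.5] q7 1.43
offset [0.0007 0.0199 0.1302] turn [-0.      0.0003 -0.0041]
```

View pics/c28.png

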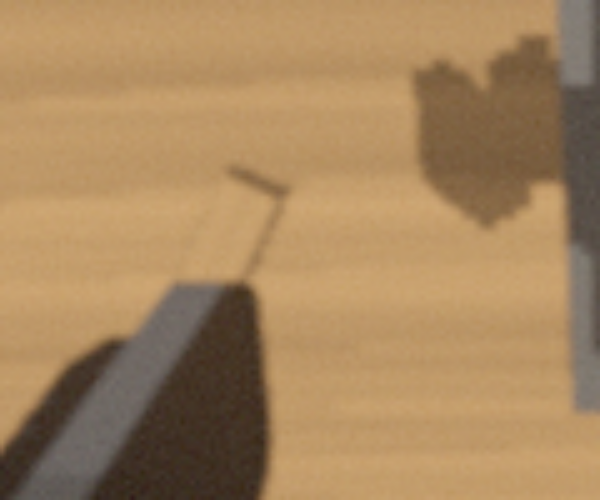

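>>> servo_tool(motion=[{"offset": [0.0005, 0.01, 0.03], "turn": [0, 0, -0.005], "jaw": 1}, {"offset": [0.0005, 0.02, 0.06], "turn": [0, 0, -0.005], "jaw": 1}, {"offset": [0.0005, 0.02, 0.09], "turn": [0, 0, -0.005], "jaw": 1}, {"offset": [0.0005, 0.02, 0.105], "turn": [0, 0, -0.005], "jaw": 1}, {"offset": [0.0005, 0.02, 0.11], "turn": [0, 0, -0.005], "jaw": 1}, {"offset": [0.0005, 0.02, 0.11], "turn": [0, 0, -0.005], "jaw": 1}, {"offset": [0.0005, 0.02, 0.11], "turn": [0, 0, -0.005], "jaw": 1}])

```text
clock: 28.3
ee_pos: [0.5756, 0.0119, 0.2207]
eef_rot: [2.229, 2.213, 0.001]
wrist_force: [-0.1, -0.1, -0.3]
opening: 0.0852
```

```bash
python3 - <<'E'
from h import *
w=look("w29",3); d=toolpts(w)
m,P=hmask(w,.018,.04,(.57,.012),.1); rectmask(w,m,.028)
for r in range(130,260,20):
    q=d[r]; k=np.where((abs(q[:,2]-q[321,2])<.004)&(abs(np.arange(640)-321)<90))[0]; print(r,(d[r,321]*1000).round(1),(q[k.min(),0]*1000).round(1),(q[k.max(),0]*1000).round(1))
move([0.575,0.0112,0.019],1.5614)
E
```

```text
sd [0.     0.     0.0002]
clock 28.45 tcp [0.5758 0.012  0.2215] yaw 1.5638 ztool [ 2.5e-03  2.0e-04 -1.0e+00] F [0.  0.2 0.2] open 0.0853
rect c [575.2  11.7] size [ 61.7 149.3] yaw -0.0087 centroid [0.5627 0.0118 0.028 ]
130 [ -0.4 -62.  193.7] -30.8 29.8
150 [ -0.5 -51.8 192.8] -31.0 30.6
170 [ -0.5 -41.  193.7] -30.5 30.8
190 [ -0.6 -29.7 194.2] -30.6 30.0
210 [ -0.6 -18.4 193.3] -30.5 30.2
230 [ -0.6  -6.3 193.5] -31.0 30.1
250 [ -0.7   6.3 193.6] -31.0 30.3
clock 28.50 tcp [0.5758 0.0121 0.2216] yaw 1.564 tilt 0.0027 open 0.0851 F [ 0.5 -0.3 -0.2] q7 1.42
offset [-0.0009 -0.0009  0.0476] turn [ 0.0027 -0.0002  0.0025]
```

View pics/w29.png

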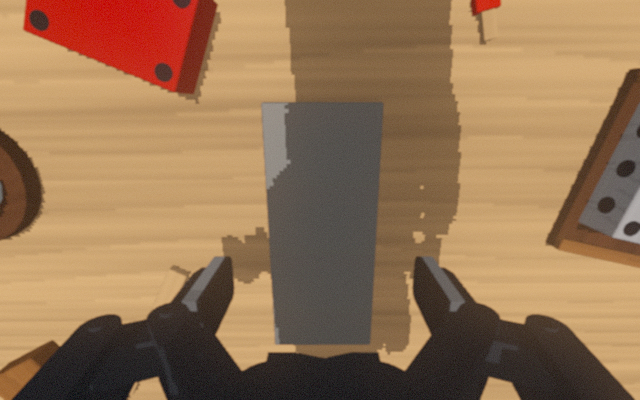

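Centred. Descend and close.

>>> servo_tool(motion=[{"offset": [-0.0003, -0.001, 0.012], "turn": [0, 0, 0.002], "jaw": 1}, {"offset": [-0.0003, -0.001, 0.025], "turn": [0, 0, 0.002], "jaw": 1}, {"offset": [-0.0003, -0.001, 0.036], "turn": [0, 0, 0.002], "jaw": 1}, {"offset": [-0.0003, -0.001, 0.044], "turn": [0, 0, 0.002], "jaw": 1}, {"offset": [-0.0003, -0.001, 0.047], "turn": [0, 0, 0.002], "jaw": 1}, {"offset": [-0.0003, -0.001, 0.047], "turn": [0, 0, 0.002], "jaw": 0.8}, {"offset": [-0.0003, -0.001, 0.047], "turn": [0, 0, 0.002], "jaw": 0.65}, {"offset": [-0.0003, -0.001, 0.047], "turn": [0, 0, 0.002], "jaw": 0.5}, {"offset": [-0.0003, -0.001, 0.047], "turn": [0, 0, 0.002], "jaw": 0.35}, {"offset": [-0.0003, -0.001, 0.047], "turn": [0, 0, 0.002], "jaw": -0.2}, {"offset": [-0.0003, -0.001, 0.047], "turn": [0, 0, 0.002], "jaw": -1}, {"offset": [-0.0003, -0.001, 0.047], "turn": [0, 0, 0.002], "jaw": -1}])

```text
clock: 29.5
ee_pos: [0.5745, 0.0117, 0.1738]
eef_rot: [2.231, 2.211, 0.001]
wrist_force: [-0.4, -0.1, 4.5]
opening: 0.0605
```

>>> servo_tool(motion=[{"offset": [0, 0, 0], "turn": [0, 0, 0], "jaw": -1}, {"offset": [0, 0, 0], "turn": [0, 0, 0], "jaw": -1}])

```text
clock: 29.67
ee_pos: [0.5745, 0.0118, 0.1738]
eef_rot: [2.231, 2.211, 0.001]
wrist_force: [-2.0, -0.1, 5.3]
opening: 0.0608
```

```bash
python3 - <<'E'
from h import *
w=look("w30",2)
E
```

```text
sd [0. 0. 0.]
clock 29.77 tcp [0.5745 0.0117 0.1738] yaw 1.5620 ztool [ 8.e-04 -1.e-04 -1.e+00] F [-1.4 -0.2  6.4] open 0.0607
```

>>> servo_tool(motion=[{"offset": [0, 0, -0.003], "turn": [0, 0, 0], "jaw": -1}, {"offset": [0, 0, -0.007], "turn": [0, 0, 0], "jaw": -1}, {"offset": [0, 0, -0.014], "turn": [0, 0, 0], "jaw": -1}, {"offset": [0, 0, -0.028], "turn": [0, 0, 0], "jaw": -1}, {"offset": [0, 0, -0.045], "turn": [0, 0, 0], "jaw": -1}, {"offset": [0, 0, -0.065], "turn": [0, 0, 0], "jaw": -1}, {"offset": [0, 0, -0.083], "turn": [0, 0, 0], "jaw": -1}, {"offset": [0, 0, -0.095], "turn": [0, 0, 0], "jaw": -1}, {"offset": [0, 0, -0.1], "turn": [0, 0, 0], "jaw": -1}, {"offset": [0, 0, -0.1], "turn": [0, 0, 0], "jaw": -1}, {"offset": [0, 0, -0.1], "turn": [0, 0, 0], "jaw": -1}])

```text
clock: 30.73
ee_pos: [0.5739, 0.0118, 0.2729]
eef_rot: [-2.231, -2.211, 0.001]
wrist_force: [-0.2, 0.4, -4.9]
opening: 0.061
```

```bash
python3 - <<'E'
from h import *
w=look("w31",3); d=toolpts(w)
for r in range(96,350,8): print(r,(d[r,310]*1000).round(1),(d[r,335]*1000).round(1))
for f in ("w19","w15","w2"): print(f); stops(load(f+".npz"),(.443,.366),.178)
move([0.443,0.366,0.115],1.5708+.13)
E
```

```text
sd [0.     0.     0.0001]
clock 30.88 tcp [0.5737 0.0118 0.2722] yaw 1.5621 ztool [-2.2e-03 -2.0e-04 -1.0e+00] F [ 0.5 -0.2 -4.8] open 0.0610
96 [ -9.  -80.7 272.5] [  9.6 -80.7 271.4]
104 [ -9.  -75.1 272.3] [  9.6 -75.  271.5]
112 [ -4.1 -71.9 147.1] [  4.9 -71.9 145.4]
120 [ -4.1 -69.2 145.1] [  4.9 -69.2 144.8]
128 [ -4.1 -66.4 145.1] [  4.9 -66.3 145.6]
136 [ -4.2 -63.4 146.2] [  4.9 -63.5 145. ]
144 [ -4.3 -60.5 145.9] [  5.  -60.5 146.2]
152 [ -4.3 -57.6 145.3] [  5.  -57.6 145.5]
160 [ -4.3 -54.6 145.8] [  5.  -54.6 145.5]
168 [ -4.4 -51.5 145.8] [  5.1 -51.6 145.5]
176 [ -4.4 -48.4 146. ] [  5.1 -48.4 146. ]
184 [ -4.5 -45.4 145.5] [  5.1 -45.3 145.5]
192 [ -4.5 -42.  146.1] [  5.2 -42.1 145.6]
200 [ -4.5 -39.1 145. ] [  5.2 -38.8 145.8]
208 [ -4.6 -35.3 146.7] [  5.2 -35.8 144.9]
216 [ -4.7 -32.2 145.9] [  5.2 -32.5 144.9]
224 [ -4.7 -28.6 146.3] [  5.3 -29.3 144.5]
232 [ -4.7 -25.6 145.3] [  5.3 -25.4 145.6]
240 [ -4.8 -22.1 145.1] [  5.3 -22.3 144.6]
248 [ -4.8 -18.3 145.6] [  5.4 -18.5 145.2]
256 [ -4.9 -14.8 145.3] [  5.4 -15.  145. ]
264 [ -5.  -10.9 145.7] [  5.4 -11.
[... 239 characters left out ...]
  12.6 145.6] [  5.7  12.4 145.2]
320 [ -5.4  17.2 146. ] [  5.8  16.8 145.5]
328 [ -5.4  20.3 144.6] [  5.8  21.7 146.3]
336 [ -5.5  25.5 145.6] [  5.8  25.  145. ]
344 [ -5.6  30.5 146.3] [  5.9  30.2 145.9]
w19
  stop 664 [532.5 378.7] [ 8.4 75.8] [532.2 379.6]
w15
  stop 1215 [531.1 377.8] [ 8.5 75.6] [530.9 378.6]
w2
  stop 466 [532.1 378.1] [ 9.6 75.2] [532.  378.6]
  stop 441 [356.2 347.3] [ 7.  61.4] [357.3 342.9]
  centre [444.2 362.7] D 178.5 want 178 yaw 0.1733
  centre [444.6 360.8] D 178.3 want 178 yaw 0.2014
clock 30.93 tcp [0.5738 0.0118 0.2721] yaw 1.562 tilt 0.0022 open 0.0608 F [-0.6 -0.1 -4.7] q7 1.42
offset [ 0.3531 -0.1339  0.0023] turn [-2.200e-03  1.000e-04 -1.387e-01]
```

View pics/w31.png

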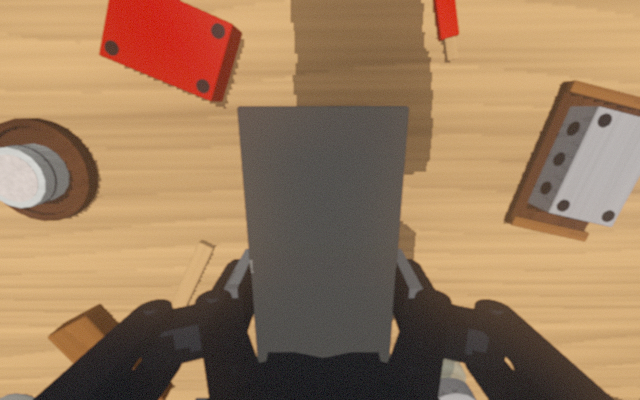

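>>> servo_tool(motion=[{"offset": [0.01, -0.004, 0], "turn": [0, 0, 0], "jaw": -1}, {"offset": [0.03, -0.011, 0], "turn": [0, 0, -0.01], "jaw": -1}, {"offset": [0.06, -0.023, 0], "turn": [0, 0, -0.02], "jaw": -1}, {"offset": [0.095, -0.036, 0], "turn": [0, 0, -0.035], "jaw": -1}, {"offset": [0.13, -0.049, 0], "turn": [0, 0, -0.05], "jaw": -1}, {"offset": [0.165, -0.062, 0], "turn": [0, 0, -0.065], "jaw": -1}, {"offset": [0.2, -0.076, 0], "turn": [0, 0, -0.08], "jaw": -1}, {"offset": [0.235, -0.089, 0], "turn": [0, 0, -0.093], "jaw": -1}, {"offset": [0.27, -0.102, 0], "turn": [0, 0, -0.107], "jaw": -1}, {"offset": [0.3, -0.114, 0], "turn": [0, 0, -0.12], "jaw": -1}, {"offset": [0.325, -0.123, 0], "turn": [0, 0, -0.13], "jaw": -1}, {"offset": [0.342, -0.13, 0], "turn": [0, 0, -0.135], "jaw": -1}])

```text
clock: 31.93
ee_pos: [0.4446, 0.3595, 0.2729]
eef_rot: [-2.069, -2.361, -0.002]
wrist_force: [1.4, 0.9, -4.7]
opening: 0.0609
```

>>> servo_tool(motion=[{"offset": [0.008, -0.003, 0], "turn": [0, 0, -0.004], "jaw": -1}, {"offset": [0.0115, -0.004, 0], "turn": [0, 0, -0.004], "jaw": -1}, {"offset": [0.0115, -0.004, 0], "turn": [0, 0, -0.004], "jaw": -1}, {"offset": [0.0115, -0.004, 0], "turn": [0, 0, -0.004], "jaw": -1}, {"offset": [0.0115, -0.004, 0], "turn": [0, 0, -0.004], "jaw": -1}, {"offset": [0.0115, -0.004, 0], "turn": [0, 0, -0.004], "jaw": -1}, {"offset": [0.0115, -0.004, 0], "turn": [0, 0, -0.004], "jaw": -1}, {"offset": [0.0115, -0.004, 0], "turn": [0, 0, -0.004], "jaw": -1}])

```text
clock: 32.6
ee_pos: [0.4423, 0.365, 0.2733]
eef_rot: [2.074, 2.359, -0.0]
wrist_force: [0.4, -0.7, -5.0]
opening: 0.0609
```

```bash
python3 - <<'E'
from h import *
w=look("w32",4); stops(w,(.4438,.3667),.178)
move([0.4428,0.3666,0.027],1.7009)
E
```

```text
sd [0.0001 0.0002 0.    ]
clock 32.80 tcp [0.4421 0.3655 0.2732] yaw 1.7004 ztool [ 1.e-04 -0.e+00 -1.e+00] F [-0.   0.3 -4.8] open 0.0607
  stop 1225 [355.5 355. ] [ 8.5 74.8] [355.3 355.2]
clock 32.85 tcp [0.4419 0.3658 0.2732] yaw 1.701 tilt 0.0000 open 0.0609 F [-0.9 -0.8 -4.7] q7 0.92
offset [0.0007 0.001  0.0912] turn [ 0.     -0.      0.0001]
```

View pics/w32.png

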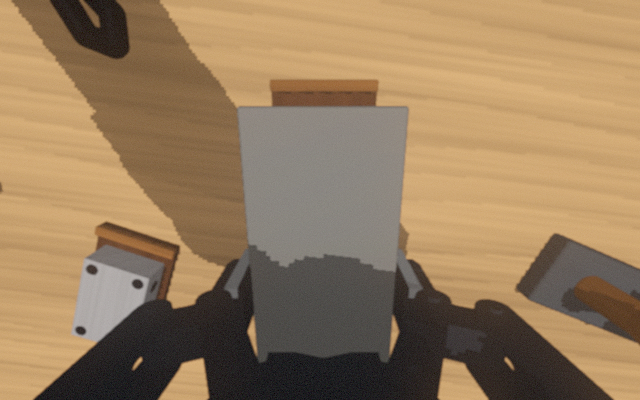

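>>> servo_tool(motion=[{"offset": [0.0008, 0.0008, 0.012], "turn": [0, 0, 0], "jaw": -1}, {"offset": [0.0008, 0.0008, 0.028], "turn": [0, 0, 0], "jaw": -1}, {"offset": [0.0008, 0.0008, 0.045], "turn": [0, 0, 0], "jaw": -1}, {"offset": [0.0008, 0.0008, 0.06], "turn": [0, 0, 0], "jaw": -1}, {"offset": [0.0008, 0.0008, 0.07], "turn": [0, 0, 0], "jaw": -1}, {"offset": [0.0008, 0.0008, 0.076], "turn": [0, 0, 0], "jaw": -1}, {"offset": [0.0008, 0.0008, 0.078], "turn": [0, 0, 0], "jaw": -1}, {"offset": [0.0008, 0.0008, 0.078], "turn": [0, 0, 0], "jaw": -1}, {"offset": [0.0008, 0.0008, 0.078], "turn": [0, 0, 0], "jaw": -1}])

```text
clock: 33.6
ee_pos: [0.4428, 0.367, 0.1956]
eef_rot: [2.072, 2.361, 0.002]
wrist_force: [-0.6, -0.4, -4.1]
opening: 0.0611
```

```bash
python3 - <<'E'
from h import *
w=look("w33",4); stops(w,(.4438,.3667),.178)
cv2.imwrite("pics/c33.png",cv2.resize(w["color"][50:200,220:430,::-1],None,fx=3.8,fy=3.8,interpolation=cv2.INTER_CUBIC))
Ti=np.linalg.inv(w["T"]@np.linalg.inv(w["mount"]))
print(Ti[:3,:3]@[.4437,.3665,.008]+Ti[:3,3])
E
```

```text
sd [0.     0.     0.0001]
clock 33.80 tcp [0.4429 0.367  0.1959] yaw 1.7010 ztool [ 0.0012  0.0011 -1.    ] F [-0.  -0.3 -4.7] open 0.0606
  stop 2902 [355.7 355.4] [ 8.5 75.1] [355.1 355.1]
[-0.00075417  0.0005205   0.18793327]
```

View pics/c33.png

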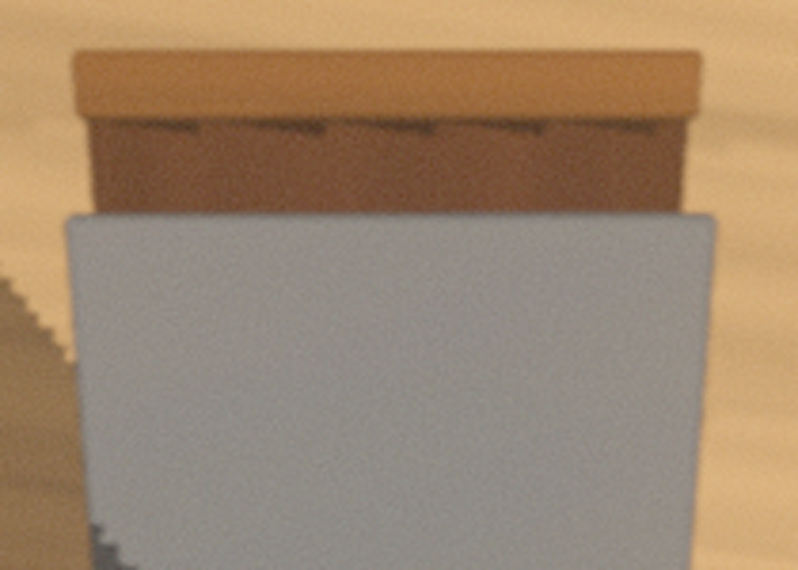

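>>> servo_tool(motion=[{"offset": [-0.0006, -0.0004, 0.003], "turn": [0, 0, 0], "jaw": -1}, {"offset": [-0.0006, -0.0004, 0.006], "turn": [0, 0, 0], "jaw": -1}, {"offset": [-0.0006, -0.0004, 0.009], "turn": [0, 0, 0], "jaw": -1}, {"offset": [-0.0006, -0.0004, 0.012], "turn": [0, 0, 0], "jaw": -1}, {"offset": [-0.0006, -0.0004, 0.0138], "turn": [0, 0, 0], "jaw": -1}, {"offset": [-0.0006, -0.0004, 0.0146], "turn": [0, 0, 0], "jaw": -1}, {"offset": [-0.0006, -0.0004, 0.0146], "turn": [0, 0, 0], "jaw": -1}])

```text
clock: 34.43
ee_pos: [0.4421, 0.366, 0.1818]
eef_rot: [-2.072, -2.361, 0.001]
wrist_force: [-3.0, -2.0, 9.1]
opening: 0.0609
```

```bash
python3 - <<'E'
from h import *
w=look("w34",3)
E
```

```text
sd [0. 0. 0.]
clock 34.58 tcp [0.4421 0.366  0.1818] yaw 1.7010 ztool [-3.e-04 -3.e-04 -1.e+00] F [-3.2 -2.   9. ] open 0.0612
```

Seated on the rest; release and rise.

>>> servo_tool(motion=[{"offset": [0, 0, -0.0003], "turn": [0, 0, 0], "jaw": 0.5}, {"offset": [0, 0, -0.0003], "turn": [0, 0, 0], "jaw": 0.65}, {"offset": [0, 0, -0.0003], "turn": [0, 0, 0], "jaw": 0.8}, {"offset": [0, 0, -0.0003], "turn": [0, 0, 0], "jaw": 1}, {"offset": [0, 0, -0.0003], "turn": [0, 0, 0], "jaw": 1}, {"offset": [0, 0, -0.01], "turn": [0, 0, 0], "jaw": 1}, {"offset": [0, 0, -0.03], "turn": [0, 0, 0], "jaw": 1}, {"offset": [0, 0, -0.06], "turn": [0, 0, 0], "jaw": 1}, {"offset": [0, -0.005, -0.1], "turn": [0, 0, 0], "jaw": 1}, {"offset": [0, -0.015, -0.14], "turn": [0, 0, 0], "jaw": 1}, {"offset": [0, -0.02, -0.17], "turn": [0, 0, 0], "jaw": 1}, {"offset": [0, -0.02, -0.18], "turn": [0, 0, 0], "jaw": 1}])

```text
clock: 35.63
ee_pos: [0.4221, 0.3642, 0.3659]
eef_rot: [2.071, 2.362, 0.012]
wrist_force: [0.4, 0.7, 0.4]
opening: 0.0855
```

>>> servo_tool(motion=[{"offset": [0, 0, 0], "turn": [0, 0, 0], "jaw": 1}, {"offset": [0, 0, 0], "turn": [0, 0, 0], "jaw": 1}, {"offset": [0, 0, 0], "turn": [0, 0, 0], "jaw": 1}, {"offset": [0, 0, 0], "turn": [0, 0, 0], "jaw": 1}])

```text
clock: 35.97
ee_pos: [0.4221, 0.3629, 0.3586]
eef_rot: [-2.072, -2.361, 0.006]
wrist_force: [-0.2, 0.3, -0.6]
opening: 0.0853
```

```bash
python3 - <<'E'
from h import *
w=look("w35",4); stops(w,(.4438,.3667),.178,vlo=85,smin=140)
m,P=hmask(w,.025,.05,(.4438,.3667),.12); print(np.nanmedian(P[m>0],0)); rectmask(w,m,.036)
t=cam("top"); np.savez("t1.npz",**t); cv2.imwrite("pics/top1.png",cv2.resize(t["color"][110:270,160:480,::-1],None,fx=2.5,fy=2.5,interpolation=cv2.INTER_CUBIC))
s=cam("scene"); cv2.imwrite("pics/scene1.png",cv2.resize(s["color"][100:320,170:530,::-1],None,fx=2.2,fy=2.2,interpolation=cv2.INTER_CUBIC))
E
```

```text
sd [0.0001 0.0001 0.0003]
clock 36.17 tcp [0.4223 0.3632 0.359 ] yaw 1.7008 ztool [-0.0021 -0.0022 -1.    ] F [ 0.3 -0.  -0.1] open 0.0854
  stop 1015 [360.9 355.5] [19.1 74. ] [358.5 354.8]
  stop 48 [533.6 376.1] [ 3.9 25.5] [532.9 377. ]
  stop 38 [529.  408.9] [ 8.1 16.2] [527.7 409.1]
  centre [447.3 365.8] D 173.8 want 178 yaw 0.1188
  centre [445.7 365.9] D 175.8 want 178 yaw 0.1265
[0.43475102 0.36488643 0.03597721]
rect c [442.5 365.5] size [ 61.8 150.2] yaw 0.1299 centroid [0.4356 0.3646 0.036 ]
```

View pics/w35.png

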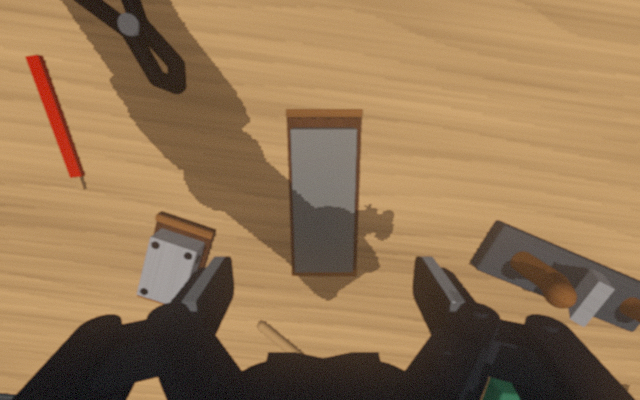

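View pics/top1.png

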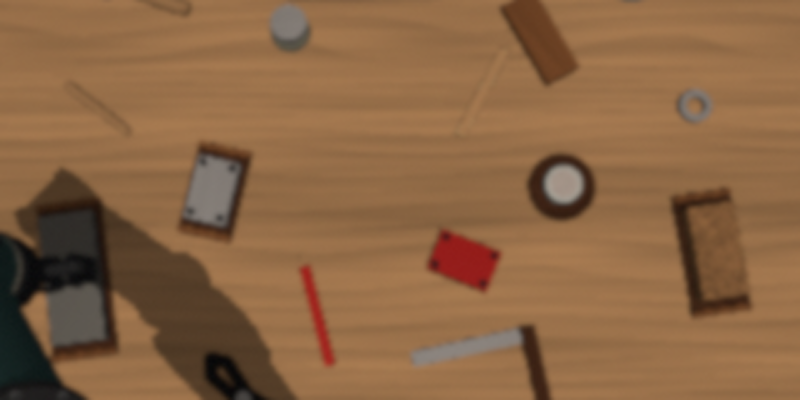

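View pics/scene1.png

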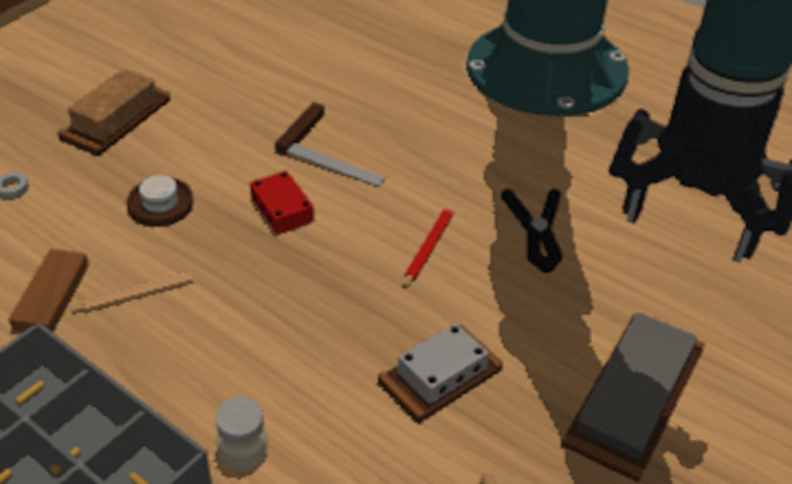

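```bash
python3 - <<'E'
from bench import robot
print(robot.sign_off()); s=robot.read_state(); print(s["clock"])
E
```

```text
the job is handed in; nothing more can be done
None
the job is handed in; nothing more can be done
```

I took the stack apart from the top down and handed the job in at about 36 s of the 128 s. The wax tin is in the round dish, the steel block on the short rest, the cork block on the middle rest and the sharpening stone on the long rest. Each piece was lowered until the wrist felt light contact (about 5–14 N) before I let go. I did not touch the red look-alike.

My last checks, taken after each release with the wrist camera and at the end with the top and scene cameras:

| Thing | Distance from centre | Turn against its rest | Top height measured / expected |
|---|---|---|---|
| Tin | 0.8 mm | n/a (round) | about 31 mm / 30 mm |
| Steel block | about 1.3 mm lengthwise | about 0.002 rad | 34 mm / 33 mm |
| Cork block | about 1.3 mm | about 0.001 rad | 43 mm / 42 mm |
| Stone | about 1.5 mm | under 0.001 rad | 36 mm / 36 mm |

- **Final state:** all four lie flat, and the open gripper was clear above the stone at hand-in.
- **Cameras disagreed:** before the first move, the fixed top and scene cameras differed by up to about 9 mm in x. I used the wrist camera, whose measured stop spacings came within about 0.5 mm of the given sizes.
- **Stops covered:** after the block, cork and stone were set down, the automatic measurement of the end stops failed because each piece hid part of its rest. I compared those three with the rest positions measured earlier, and with visible stop edges for the block.
- **Aim corrected:** while placing the block, I first aimed about 3 mm off sideways because the arm was still swinging. I corrected that before it touched down.

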